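Refit the tension spring on the printer's spring rod

ROBOT

A 6-joint arm with a two-finger parallel gripper is mounted at the origin on the work surface. World frame = base frame: x ahead of the robot, y to its left, z up, the work surface at z = 0. Lengths are in m, angles in rad, forces in N, time in s.
With the tool pointing down it reaches from about 0.35 to 0.775 m from the base axis. Payload 7.3 kg.
Tool frame: the origin (TCP) lies at the centre of the arm's flange, where the gripper is bolted on; the fingertips stand 178 mm ahead of it and the grasp point (between the pads) lies 159 mm ahead of it; x points along the fingers, y is the direction in which the jaws open and shut, and the axes are right-handed (so a half turn about x gives the same grasp; the last joint's range is limited). The gripper opens to 92 mm and grips with 3 to 60 N. Pads are 19 mm wide; open, the fingers measure 130 mm over their backs; the gripper's body (75 mm by 190 mm) begins 47 mm behind the grasp point.
Start: joints at [1.19, 0.342, 1.524, -0, 1.275, -0.146], TCP at [0.122, 0.511, 0.405] pointing down, gripper open.
Joint ranges: [-2.53, 2.53], [-0.77, 2.02], [0.04, 2.7], [-1, 4.14], [0.28, 2.66], [-3.11, 3.11]. Speed limits (rad/s): [2.57, 2.57, 3.14, 3.14, 3.14, 3.14].

INTERFACE

Orientations are given as [roll, pitch, yaw] about the fixed x, y, z axes, in that order (R = Rz(yaw) Ry(pitch) Rx(roll)).
In Python, from cell import readout, cams, workorder gives the robot as it stands.
- The arm moves only by the shell command python3 -m inch 'ROWS' [FORCE]. ROWS is text: rows parted by semicolons, each of 5 numbers parted by spaces: the shift along the world's x, y, z in mm, then the turn about the world's z in rad, then the opening, from 0 (shut) to 1 (fully open). A call has 1 to 8 rows; each row shifts and turns the commanded pose from where the row before left it; what a row does not reach is not made up. A row lasts 1/12 s, in which the tool goes at most 41.7 mm and 7.16 degrees, less where a joint would pass 70% of its speed; a pose out of reach is approached as far as the arm can. A call is refused whole if a number of a shift passes 41.7 or a number of a turn 0.125, either way. A call with a gripper value outside its range is refused whole. The fingers move at their own pace and stop on an object; FORCE is the grip in N (left out, the last holds). Time passes only in rows, so rows that do not move let the fingers close. It gives the time, the measured TCP pose, the force and the opening at its end, in the units of the state.
- readout.observe(): the state, without advancing time (a new reading comes with each control period).
- cams.read_camera(name): name is "side" or "top" or "wrist"; returns a dict with "color" (480x640x3 uint8, red, green, blue), "fx", "fy", "cx", "cy" (pixels), "world_to_cam" (4x4, takes a point from world to camera coordinates); the wrist camera has in their place "T_tool_cam" (4x4, takes a point from camera to tool coordinates, whose origin is the TCP and whose axes are the tool frame's). Camera axes: x right, y down, z forward; pixel columns grow to the right and rows downward; lengths in m; the calibration is good to about 2 mm. A picture is of the moment at which its call begins: read the wrist's pose just before it. There is no depth.
- workorder.hand_in(): hands the job in, once; it reports no verdict.
The state is a dict: "time": time; "qpos": joint angles; "qvel": joint speeds; "joint_efforts": joint torques, N m; "tool_pos": TCP position; "tool_rot": TCP orientation; "contact_force": force on the tool from outside, world axes, zero at the start; "torque": the same for the moment, N m; "opening": finger opening in m.
Only numpy, scipy, OpenCV 4.12 (cv2) and the standard library are available. Lean on these libraries where they do the work, as an engineer would, in place of code of your own. Each camera call takes 0.05 s, during which the arm holds its last target.

TASK

Take the long slim spring out of the parts tray and thread it over the upright rod of the printer's tension unit, twisting it a little to and fro whenever its bent-in end snags on a collar of the rod, until it stands fully home on the seat at the foot of the rod, and let go. Work gently: never push the spring onto the rod with more than about 15 N, and leave the other spring, the screwdriver and the wooden stamp where they are.

Things in the scene. Friction and masses are not known exactly. Their poses are not given: they have to be found in the camera images.
- spring: The long slim steel compression spring, upright in the tray: 60 mm long, 30 mm outside, 24 mm inside diameter, 3 mm wire, about 75 g. Origin on its axis at its underside, z up. Its lowest coil yields axially: about 1 N to start, then 1.5 N per mm, solid after 5 mm; it does not give in twist. Grip it across the diameter, clear of the lowest 15 mm.
- top_tang (a point): Inner tip of the tang at the spring's top: at each end the 3 mm wire is bent straight inward, reaching to 6 mm from the axis. Both tangs lie on the same side, along the spring's own +x. This point is 7.5 mm from the axis, 58.5 mm above the underside; the lower tang lies straight below it, 1.5 mm above the underside.
- unit: Paper-tension unit of the printer, fixed: black base 110 (x) x 130 (y) x 14 mm, an upright steel spring rod, and 74 mm from the rod on the +y side a rubber roller between cheeks (up to 36 mm above the table). Origin on the rod's axis at table height, z up, +x from the rod towards the small rib. Rod 8 mm thick with two 21 mm collars.
- rib (a point): Middle of the small raised rib on the base (20 x 5 x 4 mm), 37 mm from the rod's axis along the unit's +x: the direction about which the collars' notches are found
- upper_top (a point): Top centre of the upper collar, 67.5 mm above the table, 21 mm wide, 5 mm thick. One radial notch, 4.4 mm wide with parallel walls, lets the spring's lower tang pass (within about 0.1 rad). Seen from above it lies from 1.0 rad clockwise to 0.2 rad counter-clockwise of the rib's direction, not measured: twist the spring under a light push until the tang drops through.
- lower_top (a point): Top centre of the lower collar, 45.5 mm above the table, like the upper one; its notch lies 0.4 to 0.95 rad counter-clockwise (seen from above) of the upper collar's notch, not measured. Between and below the collars the spring turns freely; neither collar turns.
- seat (a point): centre of the round aluminium seat (40 mm wide, 20 mm above the table) at the foot of the rod, on the rod's axis; the spring's lower end rests here when home; axes as the unit's
- rod_tip (a point): top end of the rod, on its axis, 98 mm above the table; the last 10 mm taper to 3 mm
- tray: white parts tray, fixed, 110 x 190 mm, walls 4 mm thick and 14 mm high, floor about 4 mm thick; the two springs stand in it, 90 mm apart along its y. Origin at the centre of its underside
- short_spring: the other spring in the tray, NOT wanted: wider and short, 40 mm outside diameter, 24 mm tall; origin at the centre of its underside
- screwdriver: screwdriver with black handle, 170 mm long, lying on the table; origin under its middle
- stamp: wooden hand stamp, 34 mm foot, 66 mm tall; origin at the centre of its underside
Things that resemble listed ones, but are neither listed nor needed, are in the scene too. Leave any green look-alike of the spring alone.

How it is judged:
At the end, for the whole second after the job is handed in: The long spring stands on the seat around the rod: its lower end within 3 mm of the seat's height, its axis within 4 mm of the rod's and within 0.07 rad of upright, at rest and released (z of spring in the frame of seat between -0.003 and 0.003 m and horizontal distance between spring and seat below 0.004 m and angle between spring's own z axis and vertical below 0.07 rad and linear speed of spring below 0.02 m/s); the robot touches nothing.
It fails at once if the spring is pushed against the rod unit with more than 25 N (contact force between spring and unit above 25 N).
It fails at once if the short spring is moved more than 25 mm (distance of short_spring from where it was at the start of the episode above 0.025 m).
It fails at once if the screwdriver or the stamp is moved more than 25 mm (distance of any of screwdriver, stamp from where it was at the start of the episode above 0.025 m).
It also fails if it takes over 69 s, if anything falls off the work surface, if the arm or the gripper's body presses on something with over 40 N, if the wrist force passes 120 N, or if a joint passes its speed limit or range.

## Working session

There is one attempt and no reset: what is moved stays moved. The work goes in short steps, Python scripts to look and compute and a shell command to move; the robot and the scene stay as the last step left them, time stands still between calls to the robot, and variables do not carry over. Pictures are saved under pics/ and viewed, and the job is handed in when it is done.

```bash
ls; mkdir -p pics; python3 - <<'E'
from cell import readout, cams
import cv2
s=readout.observe(); print(s)
for n in ("side","top","wrist"):
    c=cams.read_camera(n); cv2.imwrite(f"pics/{n}0.png",c["color"][:,:,::-1])
    print(n,{k:(v.tolist() if hasattr(v,'tolist') else v) for k,v in c.items() if k!="color"})
E
```

```text
pics
{'time': 0.0, 'qpos': array([ 1.19001248e+00,  3.42697989e-01,  1.52501978e+00,  7.53794114e-06,
        1.27539556e+00, -1.46048576e-01]), 'qvel': array([ 0.00048155, -0.00130483,  0.00203867,  0.00024312, -0.00094358,
        0.00060856]), 'joint_efforts': array([ 1.42017914e-03, -4.31245959e+01, -2.44210839e+01,  7.17996550e-02,
        5.60716668e-02, -1.13749738e-04]), 'tool_pos': array([0.12205696, 0.51047047, 0.40405663]), 'tool_rot': array([-1.72158492,  1.56927563, -1.95632239]), 'contact_force': array([-0.68377578,  0.16300832, -0.89776467]), 'torque': array([-0.00166898, -0.01417072,  0.00258522]), 'opening': 0.09209184538137492}
side {'fx': 517.0920732539664, 'fy': 517.0920732539664, 'cx': 325.53496751071646, 'cy': 234.92733595061623, 'world_to_cam': [[-0.7878144624096671, -0.6159058461330469, 0.0028916288322335727, 0.47184930287956584], [-0.3858023166844643, 0.48981499687646235, -0.7818170126543756, 0.3033825958574048], [0.48010930553267567, -0.6170423466295059, -0.6235012407420574, 0.5385759081016779], [0.0, 0.0, 0.0, 1.0]]}
top {'fx': 581.122827107479, 'fy': 581.122827107479, 'cx': 317.02033310879943, 'cy': 238.76732703649108, 'world_to_cam': [[0.026626933557380564, -0.9992254730057764, -0.028973444836838252, -0.004397129013919126], [-0.9847361853993726, -0.02123167800082403, -0.1727537583219583, 0.6186820258606653], [0.17200480102143398, 0.033131102391133795, -0.9845388151210317, 0.9227548211862472], [0.0, 0.0, 0.0, 1.0]]}
wrist {'fx': 405.00086377549377, 'fy': 405.00086377549377, 'cx': 322.88951034608294, 'cy': 241.5906310754304, 'T_tool_cam': [[0.0003442508951268364, -0.28797017039672035, 0.9576393175162569, 0.02018610876643695], [0.9999988992316488, 0.0014812656609195717, 8.595074062434378e-05, 6.254637750136016e-05], [-0.0014432694860065775, 0.9576382337885864, 0.28797036333530085, -0.07837892899389123], [0.0, 0.0, 0.0, 1.0]]}
```

View pics/side0.png

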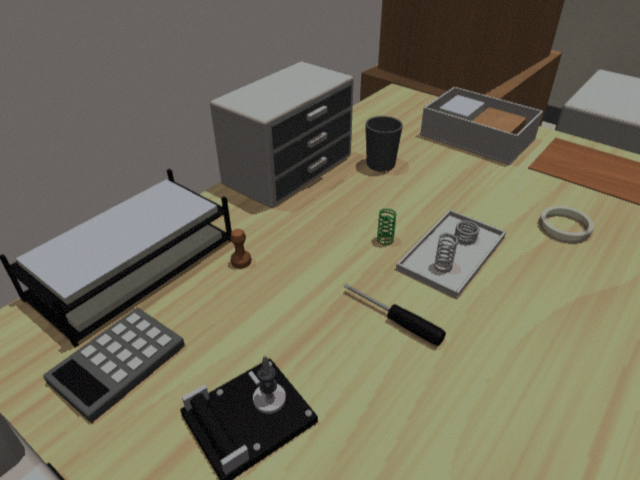

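View pics/top0.png

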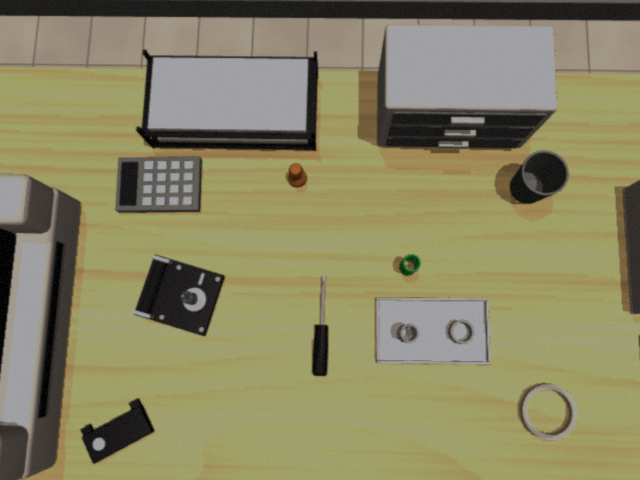

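View pics/wrist0.png

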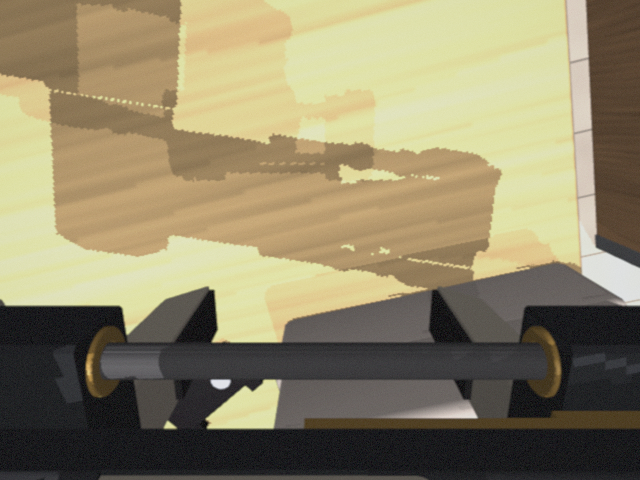

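```bash
cat > h.py <<'E'
import numpy as np, cv2
from cell import readout, cams
from scipy.spatial.transform import Rotation as R
def cam(n):
    s=readout.observe() if n=="wrist" else None
    c=cams.read_camera(n)
    if n=="wrist":
        T=np.eye(4); T[:3,:3]=R.from_euler('xyz',s["tool_rot"]).as_matrix(); T[:3,3]=s["tool_pos"]
        c["w2c"]=np.linalg.inv(T@c["T_tool_cam"])
    else: c["w2c"]=np.array(c["world_to_cam"])
    c["o"]=-c["w2c"][:3,:3].T@c["w2c"][:3,3]
    return c
def ray(c,uv):
    d=np.array([(uv[0]-c["cx"])/c["fx"],(uv[1]-c["cy"])/c["fy"],1.]); return c["o"],c["w2c"][:3,:3].T@d
def onz(c,uv,z):
    o,d=ray(c,uv); return o+d*(z-o[2])/d[2]
def proj(c,p):
    q=c["w2c"][:3,:3]@np.asarray(p,float)+c["w2c"][:3,3]; return np.array([c["fx"]*q[0]/q[2]+c["cx"],c["fy"]*q[1]/q[2]+c["cy"]])
def tri(*cu):
    A=np.zeros((3,3));b=np.zeros(3)
    for c,uv in cu:
        o,d=ray(c,uv); d=d/np.linalg.norm(d); P=np.eye(3)-np.outer(d,d); A+=P;b+=P@o
    p=np.linalg.solve(A,b); return p,[np.linalg.norm(proj(c,p)-uv) for c,uv in cu]
def crop(c,x,y,w,h,k,name):
    im=cv2.resize(c["color"][y:y+h,x:x+w,::-1],None,fx=k,fy=k,interpolation=cv2.INTER_CUBIC); cv2.imwrite("pics/"+name,im)
E
python3 - <<'E'
from h import *
import pickle
t=cam("top"); s=cam("side"); pickle.dump((t,s),open("ts.pkl","wb"))
a=cv2.resize(t["color"][245:345,120:240,::-1],None,fx=6,fy=6,interpolation=cv2.INTER_CUBIC)
cv2.imwrite("pics/tu.png",a)
crop(t,370,240,130,130,5,"tt.png")
crop(s,170,340,160,140,5,"su.png")
crop(s,370,190,150,110,5,"st.png")
E
```

```text
(no output)
```

View pics/tu.png

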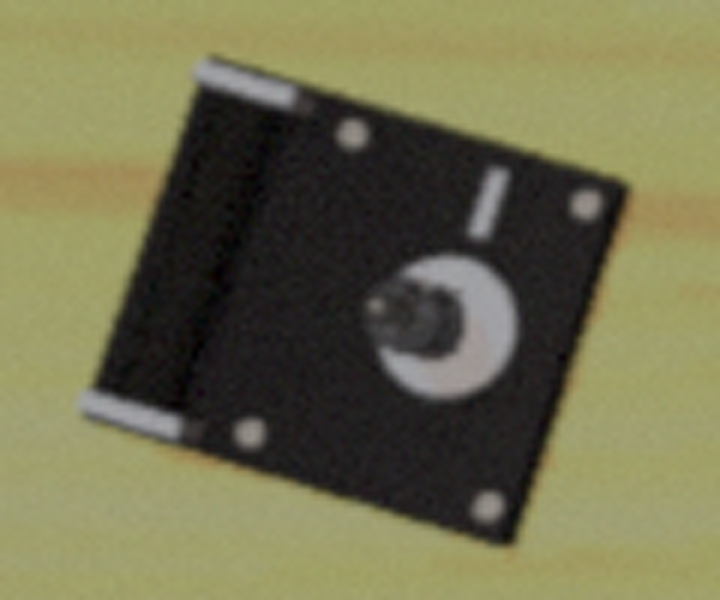

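View pics/tt.png

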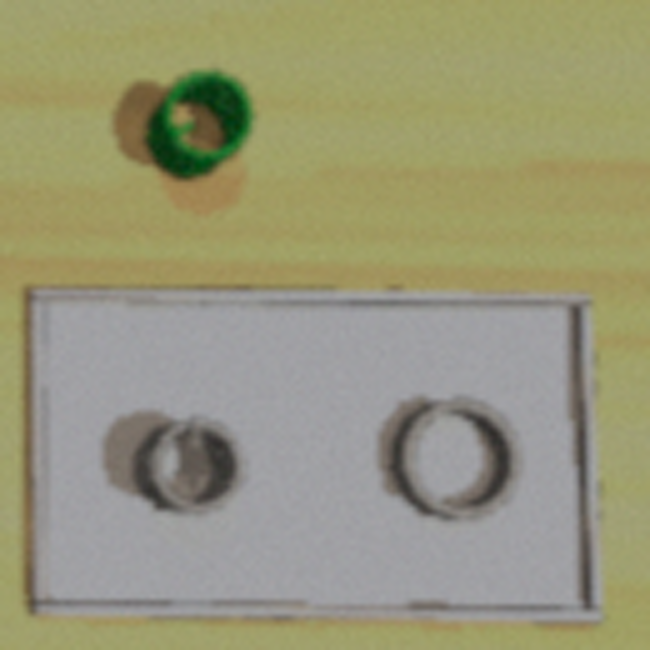

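View pics/su.png

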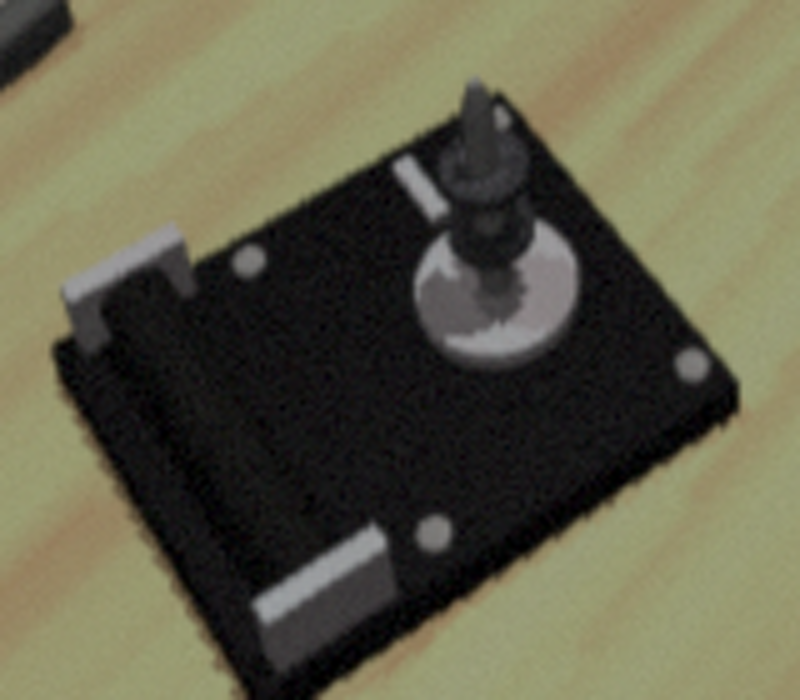

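View pics/st.png

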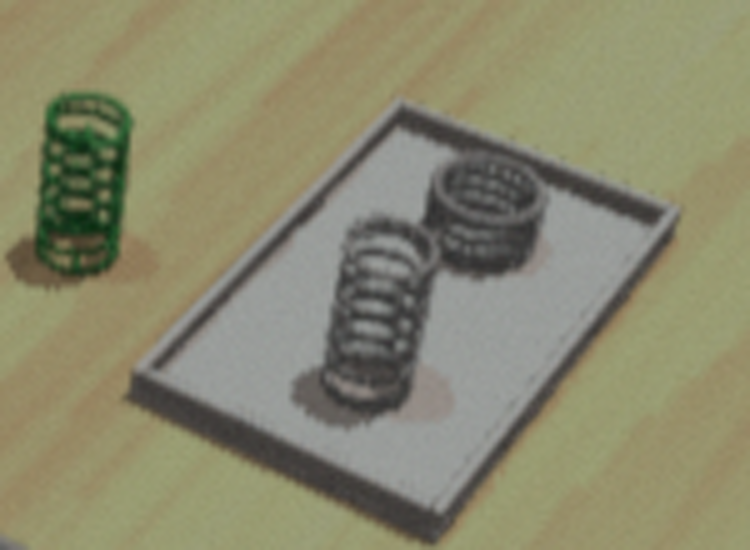

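```bash
python3 - <<'E'
from h import *
import pickle
t,s=pickle.load(open("ts.pkl","rb"))
f=lambda p,k,o:(p[0]/k+o[0]-.4,p[1]/k+o[1]-.4)
U=lambda x,y:f((x,y),6,(120,245)); T=lambda x,y:f((x,y),5,(370,240)); SU=lambda x,y:f((x,y),5,(170,340)); ST=lambda x,y:f((x,y),5,(370,190))
P=lambda *a:print(*[np.round(x,4) if not isinstance(x,str) else x for x in a])
P("seat top",onz(t,U(447,326),.020)); P("seat side",onz(s,SU(497,288),.020))
P("tip top",onz(t,U(376,305),.098),"side",onz(s,SU(476,82),.098)); r=tri((t,U(376,305)),(s,SU(476,82)));P("tri",r[0],r[1])
P("rib",onz(t,U(490,203),.018),onz(s,SU(421,188),.018))
for n,p in (("c1",(628,185)),("c2",(512,545))): P(n,onz(t,U(*p),.014))
sc=[(352,134),(586,204),(250,433),(487,507)]
P("screws",*[onz(t,U(*p),.015)[:2] for p in sc])
P("upcollar side",onz(s,SU(484,165),.0675))
P("spring rim top",onz(t,T(200,464),.064),"side",onz(s,ST(391,246),.064))
P("short rim",onz(t,T(460,458),.028))
P("tray corners",*[onz(t,T(*p),.014)[:2] for p in ((35,295),(590,298),(598,613),(35,607))])
P("driver",onz(t,(323,278),.01),onz(t,(319,374),.015)); P("stamp",onz(t,(295,169),.066))
print(R.from_euler('xyz',readout.observe()["tool_rot"]).as_matrix().round(3))
E
```

```text
seat top [0.515  0.2202 0.02  ]
seat side [0.5127 0.223  0.02  ]
tip top [0.515  0.2205 0.098 ] side [0.5133 0.2219 0.098 ]
tri [0.5149 0.2209 0.0958] [0.1927 0.2691]
rib [0.5508 0.2104 0.018 ] [0.5491 0.2125 0.018 ]
c1 [0.5574 0.1715 0.014 ]
c2 [0.4537 0.1991 0.014 ]
screws [0.5703 0.2528] [0.5515 0.1832] [0.4833 0.2763] [0.4642 0.2067]
upcollar side [0.5135 0.2222 0.0675]
spring rim top [ 0.4671 -0.1429  0.064 ] side [ 0.4651 -0.1385  0.064 ]
short rim [ 0.4719 -0.2338  0.028 ]
tray corners [ 0.5237 -0.093 ] [ 0.5273 -0.2817] [ 0.4222 -0.2818] [ 0.419 -0.094]
driver [ 5.574e-01 -2.000e-04  1.000e-02] [0.3949 0.0024 0.015 ]
stamp [0.7358 0.0507 0.066 ]
[[-0.     0.233  0.973]
 [-0.001  0.973 -0.233]
 [-1.    -0.001 -0.   ]]
```

```bash
python3 -m inch '33 -24 -6 0 1;33 -24 -6 0 1;33 -24 -6 0 1;33 -24 -6 0 1;33 -24 -6 0 1;33 -24 -6 0 1;33 -24 -6 0 1;33 -24 -6 0 1'; python3 -m inch '33 -24 -6 0 1;33 -24 -6 0 1;33 -24 -6 0 1;33 -24 -6 0 1;0 0 0 0 1;0 0 0 0 1'
python3 - <<'E'
from h import *
import pickle
print(readout.observe()["tool_pos"],readout.observe()["tool_rot"])
c=cam("wrist"); pickle.dump(c,open("w1.pkl","wb")); cv2.imwrite("pics/w1.png",c["color"][:,:,::-1])
p=proj(c,(.5145,.2212,.098)); print(p, proj(c,(.5145,.2212,.0675)))
x,y=int(p[0])-80,int(p[1])-60; crop(c,x,y,160,120,5,"w1c.png"); print(x,y)
E
```

```text
time: 0.92
tool_pos: [0.3874, 0.3171, 0.3565]
tool_rot: [1.256, 1.57, 1.022]
contact_force: [0.6, 0.3, -0.3]
opening: 0.0918
time: 1.42
tool_pos: [0.5194, 0.221, 0.3318]
tool_rot: [-2.715, 1.569, -2.954]
contact_force: [-0.0, 0.5, -0.1]
opening: 0.0917
[0.51939213 0.22098187 0.33178051] [-2.71526669  1.56940805 -2.95382845]
[321.26899366 258.14075532] [321.49931914 242.35609989]
241 198
```

View pics/w1.png

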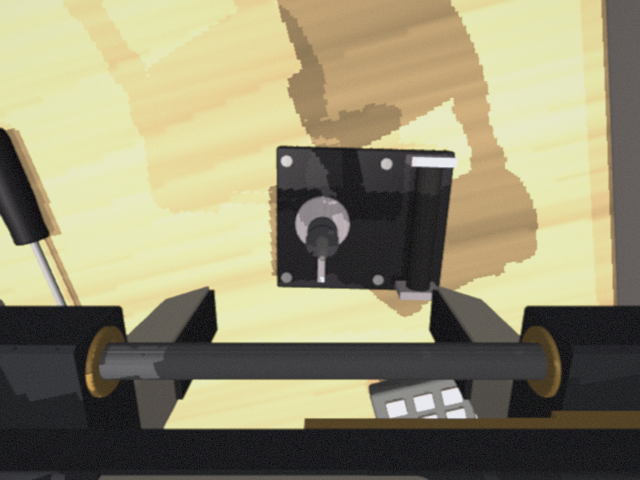

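View pics/w1c.png

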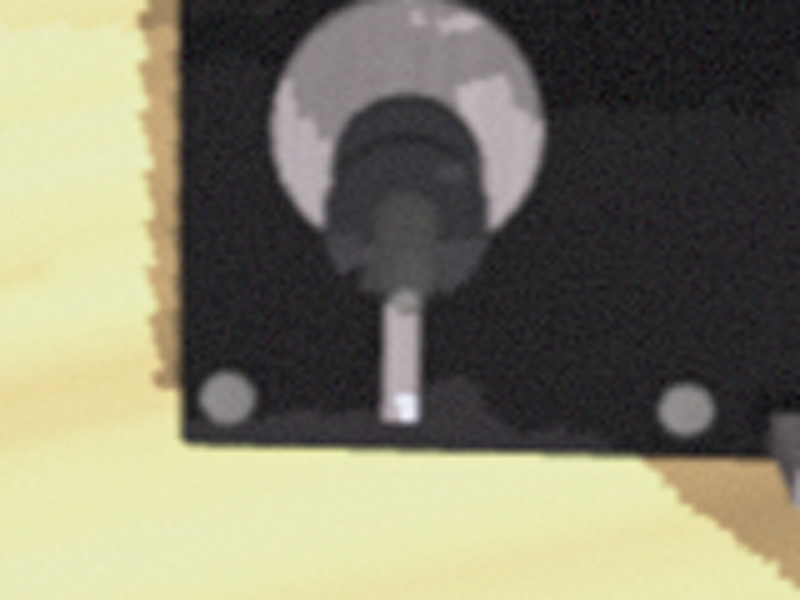

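```bash
python3 - <<'E'
from h import *
import pickle
c=pickle.load(open("w1.pkl","rb"))
im=c["color"][215:275,290:355,::-1].astype(float)
im=np.clip((im-20)*2.6,0,255).astype(np.uint8)
cv2.imwrite("pics/w1e.png",cv2.resize(im,None,fx=10,fy=10,interpolation=cv2.INTER_CUBIC))
E
```

```text
(no output)
```

View pics/w1e.png

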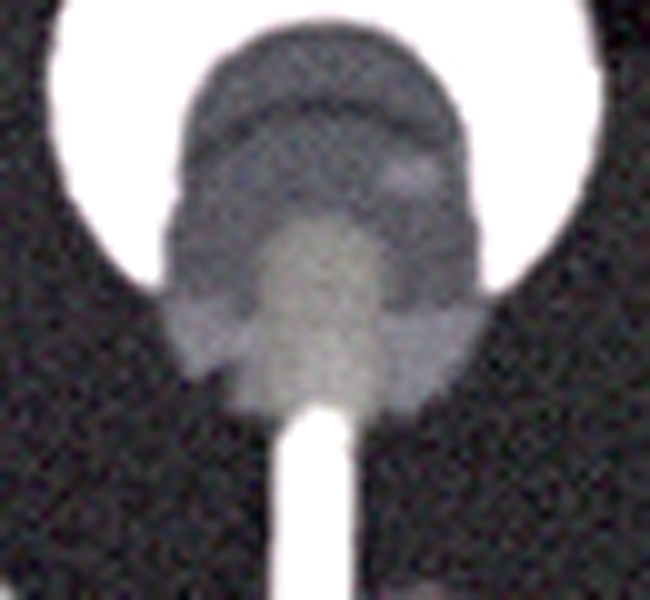

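```bash
python3 - <<'E'
from h import *
import pickle
c=pickle.load(open("w1.pkl","rb"))
f=lambda x,y:onz(c,(x/10+290-.45,y/10+215-.45),.0675)[:2]
ex=[f(165,270),f(490,285)]; print(ex,np.linalg.norm(ex[0]-ex[1]))
tip=onz(c,(325/10+290-.45,425/10+215-.45),.098)[:2]; print("tip",tip)
for cen in ((ex[0]+ex[1])/2,tip,np.array([.5147,.2205])):
    print(cen)
    for p in ((190,380),(235,410),(212,378),(238,345),(205,335)):
        d=f(*p)-cen; print(p,np.linalg.norm(d),np.arctan2(d[1],d[0]))
r=onz(c,(241+401/5-.4,198+365/5-.4),.018); s=[onz(c,(241+x/5-.4,198+y/5-.4),.0145) for x,y in ((228,397),(686,410))]
print("rib",r,s, np.arctan2(*(s[1]-s[0])[[1,0]])-np.pi/2)
print("seat",onz(c,(241+408/5-.4,198+130/5-.4),.02))
E
```

```text
[array([0.51170359, 0.21187284]), array([0.51746428, 0.23153496])] 0.02048864538000467
tip [0.51397803 0.22177455]
[0.51458393 0.2217039 ]
(190, 380) 0.011065097030443487 -1.1466925134914696
(235, 410) 0.010591576184419344 -0.8269818731553501
(212, 378) 0.009908724587570744 -1.070700837993352
(238, 345) 0.007216820806547325 -1.1412102567543538
(205, 335) 0.008634917243911083 -1.3522737608619546
[0.51397803 0.22177455]
(190, 380) 0.01139084627519116 -1.100749071963333
(235, 410) 0.011060993992391589 -0.7909883626010138
(212, 378) 0.010273334254328704 -1.022224080390499
(238, 345) 0.007551437079375586 -1.0721057909137892
(205, 335) 0.008854013744859748 -1.2871524108093564
[0.5147 0.2205]
(190, 380) 0.009927742003034345 -1.107436492754743
(235, 410) 0.00965466790172196 -0.7513250108336205
(212, 378) 0.008809443358437731 -1.016706823229041
(238, 345) 0.006086858801506942 -1.076123395551816
(205, 335) 0.007435955015776814 -1.3324118745414735
rib [0.55099699 0.21157077 0.018     ] [array([0.55111529, 0.18350969, 0.0145    ]), array([0.57016816, 0.25311307, 0.0145    ])] -0.2671897174657214
seat [0.5143631  0.22156237 0.02      ]
```

```bash
python3 -m inch '-5 -36 0 0 1;-5 -36 0 0 1;-5 -36 0 0 1;-5 -36 0 0 1;-5 -36 0 0 1;-5 -36 0 0 1;-5 -36 0 0 1;-5 -36 0 0 1'; python3 -m inch '-5 -36 0 0 1;-3 -36 0 0 1;0 0 0 0 1;0 0 0 0 1'
python3 - <<'E'
from h import *
import pickle
print(readout.observe()["tool_pos"],readout.observe()["tool_rot"])
c=cam("wrist"); pickle.dump(c,open("w2.pkl","wb")); cv2.imwrite("pics/w2.png",c["color"][:,:,::-1])
p=proj(c,(.466,-.141,.064)); print(p)
x,y=int(p[0])-50,int(p[1])-50; crop(c,x,y,100,80,8,"w2c.png"); print(x,y)
E
```

```text
time: 2.13
tool_pos: [0.4771, -0.0653, 0.3333]
tool_rot: [0.512, 1.57, 0.28]
contact_force: [1.1, 0.3, -0.8]
opening: 0.0916
time: 2.47
tool_pos: [0.4697, -0.1376, 0.333]
tool_rot: [0.956, 1.57, 0.719]
contact_force: [-0.1, 0.9, -0.3]
opening: 0.092
[ 0.4696733  -0.1375514   0.33304783] [0.95560451 1.57031716 0.71889616]
[316.03123345 242.63774188]
266 192
```

View pics/w2.png

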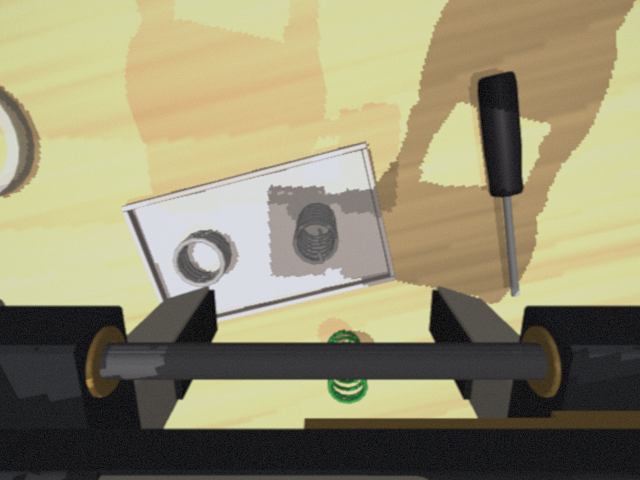

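View pics/w2c.png

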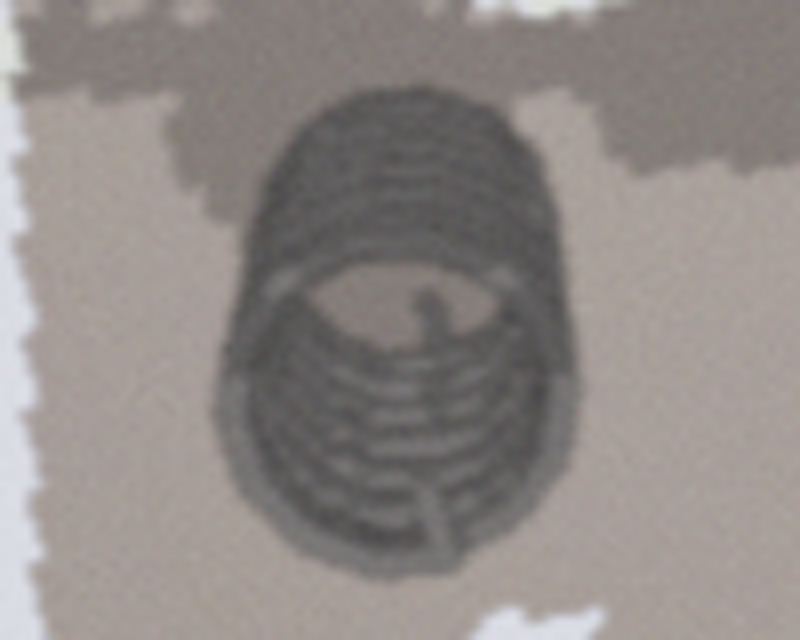

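```bash
python3 - <<'E'
from h import *
import pickle
c=pickle.load(open("w2.pkl","rb"))
f=lambda x,y,z=.064:onz(c,(x/8+266-.45,y/8+192-.45),z)[:2]
e=[f(215,405),f(578,405),f(397,578),f(397,240)]
print(e, np.linalg.norm(e[0]-e[1]),np.linalg.norm(e[2]-e[3]))
cen=f(397,405); print(cen)
for p in ((428,488),(445,560),(435,520)):
    d=f(*p)-cen; print(np.linalg.norm(d),np.arctan2(d[1],d[0]))
d=f(445,560)-f(428,488);print("dir",np.arctan2(d[1],d[0]))
b=f(428,300,.0055);d=b-cen;print("low tang tip",b,np.linalg.norm(d),np.arctan2(d[1],d[0]))
print("jaw", readout.observe()["qpos"])
print(R.from_euler('xyz',readout.observe()["tool_rot"]).as_matrix().round(3))
E
```

```text
[array([ 0.46216594, -0.15566212]), array([ 0.46895602, -0.12733714]), array([ 0.47988566, -0.14497535]), array([ 0.45233941, -0.13821221])] 0.029127471990968178 0.028364337528893165
[ 0.46557032 -0.14146066]
0.007434073393160532 0.10318436834678774
0.013730806744310632 0.04783364453562744
0.01020486642634034 0.06605192395796175
dir -0.01727135188949536
low tang tip [ 0.47276579 -0.14119038] 0.00720054502884785 0.037544860138423536
jaw [-4.39721520e-01  3.51118964e-01  1.72732455e+00  7.11443596e-04
  1.06339878e+00 -1.77591093e+00]
[[ 0.     0.233  0.973]
 [ 0.001  0.973 -0.233]
 [-1.     0.001 -0.   ]]
```

```bash
python3 -m inch '-4 -4 -30 0 0.6;0 0 -30 0 0.6;0 0 -25 0 0.6;0 0 0 0 0.6;0 0 0 0 0.6' 20; python3 - <<'E'
from h import *
s=readout.observe();print(s["tool_pos"],s["opening"])
c=cam("wrist"); cv2.imwrite("pics/w3.png",c["color"][:,:,::-1])
E
```

```text
time: 2.93
tool_pos: [0.4661, -0.1396, 0.2475]
tool_rot: [2.815, 1.568, 2.583]
contact_force: [-0.1, 0.4, 0.1]
opening: 0.0632
[ 0.4661118  -0.13957804  0.24745811] 0.06315413417870518
```

View pics/w3.png

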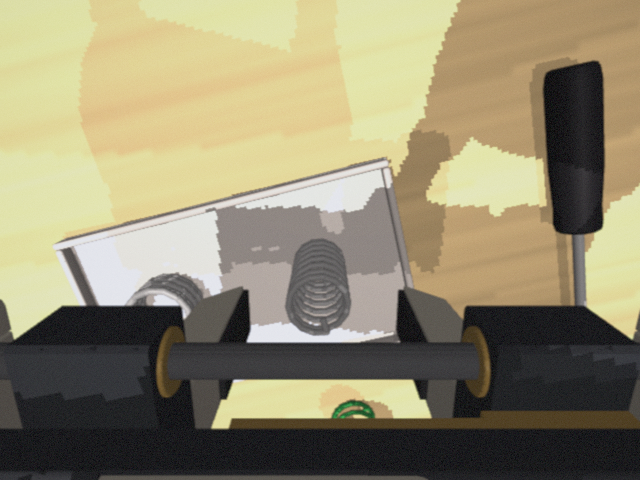

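```bash
python3 - <<'E'
from h import *
import pickle
c=cam("wrist"); pickle.dump(c,open("w3.pkl","wb")); s=readout.observe(); print(s["tool_pos"],s["opening"])
crop(c,270,230,100,110,7,"w3c.png")
E
```

```text
[ 0.46684922 -0.14051969  0.24923362] 0.05707530460027968
```

View pics/w3c.png

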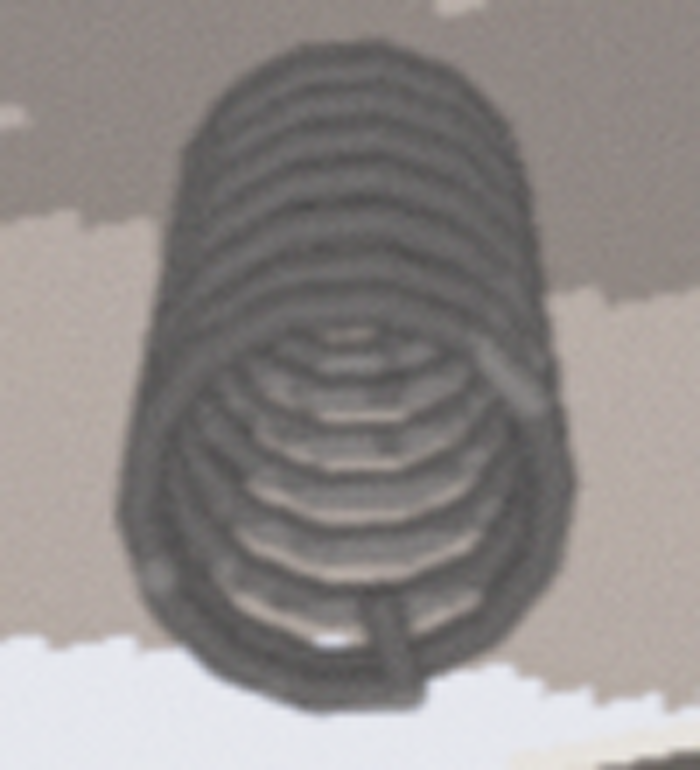

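```bash
python3 - <<'E'
from h import *
import pickle
c=pickle.load(open("w3.pkl","rb"))
f=lambda x,y,z=.0640:onz(c,(x/7+270-.45,y/7+230-.45),z)[:2]
e=[f(118,495),f(575,495),f(347,712),f(347,292)]
print(np.linalg.norm(e[0]-e[1]),np.linalg.norm(e[2]-e[3]),(e[0]+e[1])/2,(e[2]+e[3])/2)
cen=np.array([((e[0]+e[1])/2)])[0]
for cen in ((e[0]+e[1])/2,(e[2]+e[3])/2):
  for p in ((380,590),(405,690),(392,640)):
    d=f(*p)-cen; print(np.linalg.norm(d),np.arctan2(d[1],d[0]))
d=f(405,690)-f(380,590);print(np.arctan2(d[1],d[0]))
E
```

```text
0.028938954350637664 0.029103586333929173 [ 0.46462605 -0.14124065] [ 0.46543498 -0.14140061]
0.006971090881078908 0.0787145719522606
0.014282904117323731 0.03439048747409888
0.010595209670015534 0.04611890668147595
0.0061812740092135054 0.11481038011197485
0.013481262824130856 0.04831216197671218
0.009796500854325325 0.0662376381138807
-0.007789754839341803
```

```bash
python3 -m inch '-1.5 -1 -21 0 0.6;0 0 -20 0 0.6;0 0 0 0 0.6;0 0 0 0 0.6' 15; python3 -c "
from h import *
for i in range(1):
  s=readout.observe();print(s['tool_pos'],s['opening'],s['contact_force'])"
```

```text
time: 3.37
tool_pos: [0.465, -0.1422, 0.2077]
tool_rot: [0.131, 1.57, -0.103]
contact_force: [0.8, -0.1, -0.0]
opening: 0.0552
[ 0.46495907 -0.14218467  0.20771976] 0.055236873754802185 [ 0.76623925 -0.09959304 -0.02877886]
```

```bash
python3 -m inch '0 1 0 0 0.1;0 0 0 0 0.1;0 0 0 0 0.1;0 0 0 0 0.1;0 0 0 0 0.1;0 0 0 0 0.1;0 0 0 0 0.1;0 0 0 0 0.1' 15; python3 -m inch '0 0 10 0 0.1;0 0 20 0 0.1;0 0 30 0 0.1;0 0 40 0 0.1;0 0 40 0 0.1;0 0 0 0 0.1;0 0 0 0 0.1'; python3 - <<'E'
from h import *
c=cam("wrist"); cv2.imwrite("pics/w4.png",c["color"][:,:,::-1]);s=cam("side");crop(s,370,100,160,120,5,"s4.png")
E
```

```text
time: 4.03
tool_pos: [0.4648, -0.1415, 0.2069]
tool_rot: [-0.04, 1.57, -0.275]
contact_force: [0.9, 0.3, 1.4]
opening: 0.03
time: 4.62
tool_pos: [0.4647, -0.1415, 0.3493]
tool_rot: [-0.225, 1.566, -0.459]
contact_force: [0.2, -0.9, -1.2]
opening: 0.03
```

View pics/w4.png

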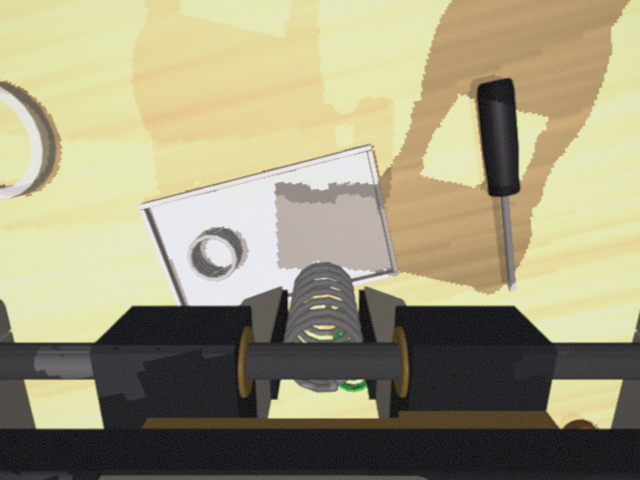

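View pics/s4.png

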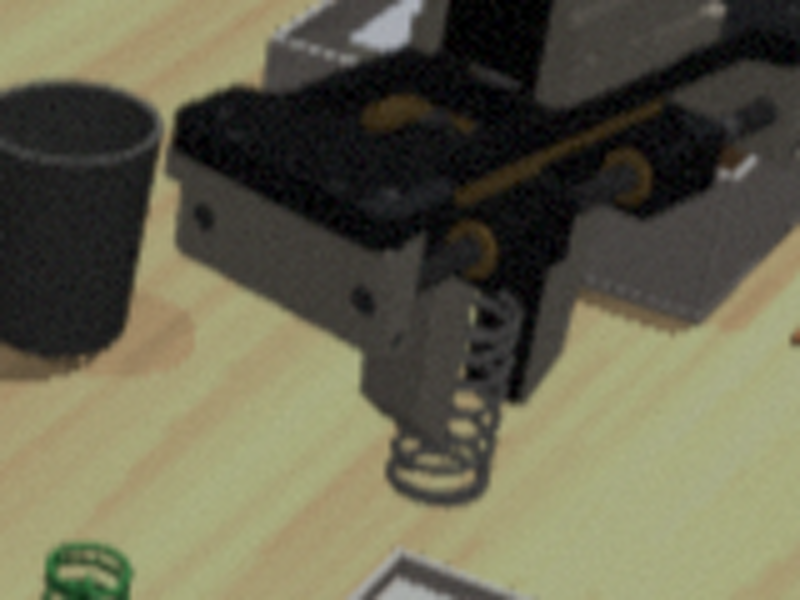

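```bash
python3 -m inch '4.5 33 0 -0.12 0.1;4.5 33 0 -0.12 0.1;4.5 33 0 -0.12 0.1;4.5 33 0 -0.12 0.1;4.5 33 0 -0.12 0.1;4.5 33 0 -0.12 0.1;4.5 33 0 -0.12 0.1;4.5 33 0 -0.12 0.1'; python3 -m inch '4.5 33 0 -0.12 0.1;4.5 33 -10 -0.12 0.1;4.5 33 -10 -0.1 0.1;0 0 0 0 0.1;0 0 0 0 0.1;0 0 0 0 0.1'; python3 - <<'E'
from h import *
s=readout.observe();M=R.from_euler('xyz',s["tool_rot"]).as_matrix();print(s["tool_pos"],np.arctan2(M[1,1],M[0,1]),s["contact_force"],s["torque"])
import pickle
c=cam("wrist"); cv2.imwrite("pics/w5.png",c["color"][:,:,::-1]);pickle.dump(c,open("w5.pkl","wb"))
s=cam("side");pickle.dump(s,open("s5.pkl","wb"));crop(s,200,290,130,110,6,"s5.png")
E
```

```text
time: 5.38
tool_pos: [0.4994, 0.1171, 0.3448]
tool_rot: [-1.863, 1.567, -3.039]
contact_force: [1.2, -0.8, 0.1]
opening: 0.0299
time: 5.88
tool_pos: [0.513, 0.2144, 0.3251]
tool_rot: [-1.251, 1.567, -2.758]
contact_force: [0.5, 0.0, -1.2]
opening: 0.0298
[0.51301379 0.21443648 0.32513883] 0.06295026260050214 [ 0.51673499  0.02540826 -1.19724838] [-0.09212667  0.08645904 -0.04084645]
```

View pics/w5.png

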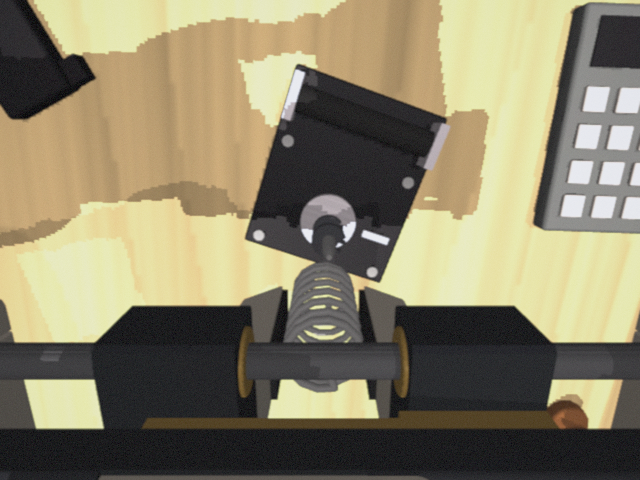

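View pics/s5.png

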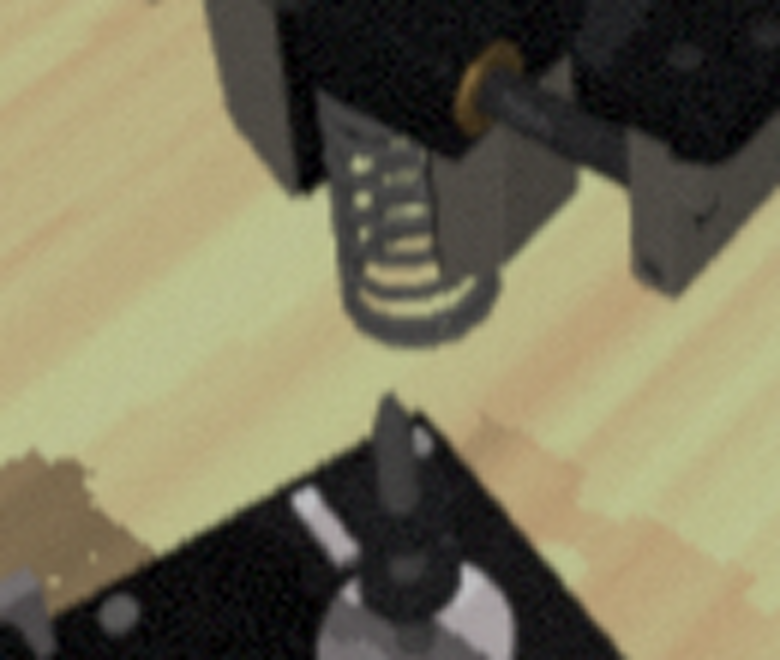

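```bash
python3 - <<'E'
from h import *
import pickle
s=pickle.load(open("s5.pkl","rb"))
f=lambda x,y:np.array((x/6+200-.42,y/6+290-.42))
p=np.array([.5130,.2144,.3251-.2028])
print("pred bottom ring centre",proj(s,p), "obs x",f(421,0)[0], "bottom edge pred",max(proj(s,p+.015*np.array([np.cos(a),np.sin(a),0]))[1] for a in np.linspace(0,6.28,90)),"obs",f(0,349)[1])
xs=[proj(s,p+np.array([.015*np.cos(a),.015*np.sin(a),.0015]))[0] for a in np.linspace(0,6.28,90)]; print(min(xs),max(xs),"obs",f(343,0)[0],f(500,0)[0])
print("tip pred",proj(s,(.5143,.2217,.098)),"obs",f(390,393))
print("x per mm in y", proj(s,p+[0,.001,0])-proj(s,p), "in x",proj(s,p+[.001,0,0])-proj(s,p))
E
```

```text
pred bottom ring centre [268.11609687 337.98806467] obs x 269.74666666666667 bottom edge pred 348.6919466554102 obs 347.74666666666667
254.46576721698995 281.5381203348962 obs 256.74666666666667 282.9133333333333
tip pred [264.29770725 355.43514539] obs [264.58 355.08]
x per mm in y [-0.61473978  0.55040561] in x [-0.65846505 -0.43164702]
```

```bash
python3 -m inch '1.5 8.5 0 0 0.1;0 0 -10 0 0.1;0 0 -5 0 0.1;0 0 0 0 0.1;0 0 0 0 0.1'; python3 - <<'E'
from h import *
s=readout.observe();M=R.from_euler('xyz',s["tool_rot"]).as_matrix();print(s["tool_pos"],np.arctan2(M[1,1],M[0,1]),M[:,0],s["contact_force"],s["torque"])
import pickle
c=cam("wrist"); cv2.imwrite("pics/w6.png",c["color"][:,:,::-1]);pickle.dump(c,open("w6.pkl","wb"))
s=cam("side");pickle.dump(s,open("s6.pkl","wb"));crop(s,230,310,75,75,10,"s6.png")
crop(c,270,230,110,90,7,"w6c.png")
E
```

```text
time: 6.4
tool_pos: [0.5148, 0.2228, 0.3111]
tool_rot: [-1.291, 1.569, -2.801]
contact_force: [0.1, -0.1, -0.6]
opening: 0.0298
[0.51475488 0.2228208  0.31106709] 0.06096757020593658 [-1.38246985e-03 -4.90460175e-04 -9.99998924e-01] [ 0.13408494 -0.05486548 -0.6458435 ] [-0.10275733 -0.00091823 -0.0051352 ]
```

View pics/w6c.png

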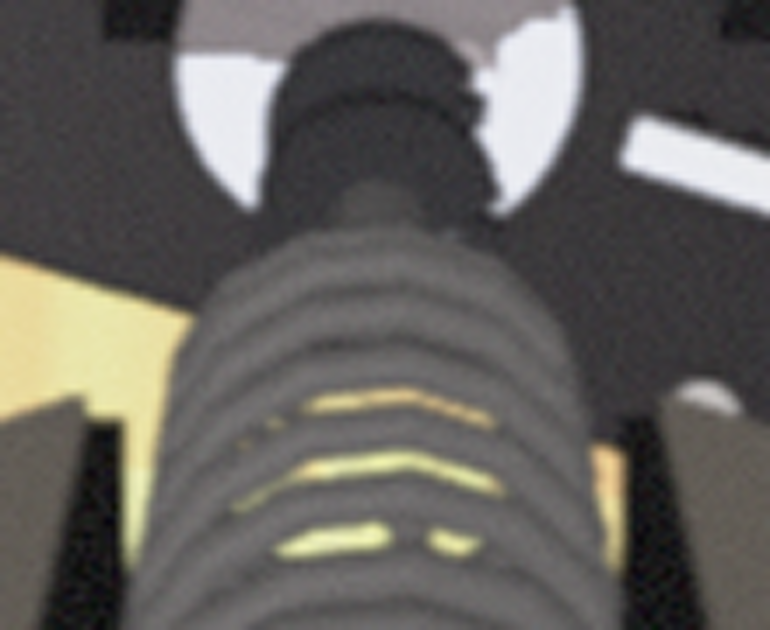

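View pics/s6.png

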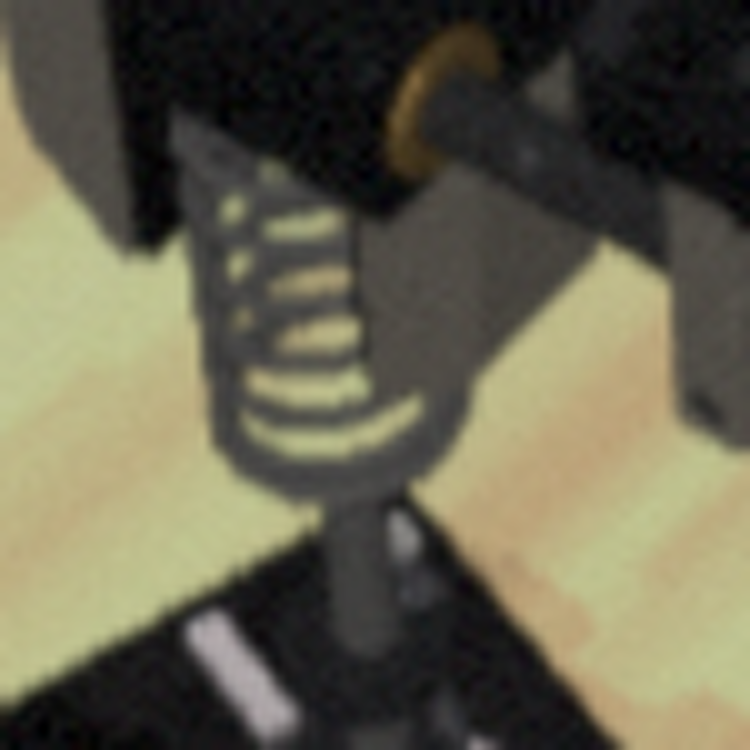

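```bash
python3 - <<'E'
from h import *
import pickle
c=pickle.load(open("w6.pkl","rb"))
im=c["color"][225:275,295:350,::-1].astype(float)
cv2.imwrite("pics/w6e.png",cv2.resize(np.clip((im-20)*3,0,255).astype(np.uint8),None,fx=12,fy=12,interpolation=cv2.INTER_CUBIC))
f=lambda x,y,z:onz(c,(x/7+270-.45,y/7+230-.45),z)[:2]
rod=np.array([.5143,.2217])
for z in (.0455,.0405):
  for p in ((470,85),(488,98),(480,120)):
    d=f(*p,z)-rod; print(z,p,np.linalg.norm(d).round(4),np.arctan2(d[1],d[0]).round(3))
  print(proj(c,(*rod,z)),f(270,95,z)-rod)
# alignment seen in side picture: shaft x vs ring x
s=pickle.load(open("s6.pkl","rb"))
g=lambda x,y:np.array((x/10+230-.45,y/10+310-.45))
p=np.array([.51475,.2228,.3111-.2028]); xs=[proj(s,p+np.array([.015*np.cos(a),.015*np.sin(a),.0015])) for a in np.linspace(0,6.28,90)]
print("ring pred",min(x[0] for x in xs),max(x[0] for x in xs),max(x[1] for x in xs)," obs",g(212,0)[0],g(470,0)[0],g(0,500)[1])
print("shaft pred",proj(s,(*rod,.085)),"obs x",g(362,570))
E
```

```text
0.0455 (470, 85) 0.0101 0.604
0.0455 (488, 98) 0.011 0.431
0.0455 (480, 120) 0.0097 0.255
[323.08711835 249.47692834] [-0.00972905  0.00362466]
0.0405 (470, 85) 0.0095 0.459
0.0405 (488, 98) 0.0107 0.29
0.0405 (480, 120) 0.0097 0.092
[323.10349624 247.10147237] [-0.00983673  0.00208223]
ring pred 249.1110029280258 275.99971143903383 360.0276193859494  obs 250.75 276.55 359.55
shaft pred [265.0983138  362.61786873] obs x [265.75 366.55]
```

View pics/w6e.png

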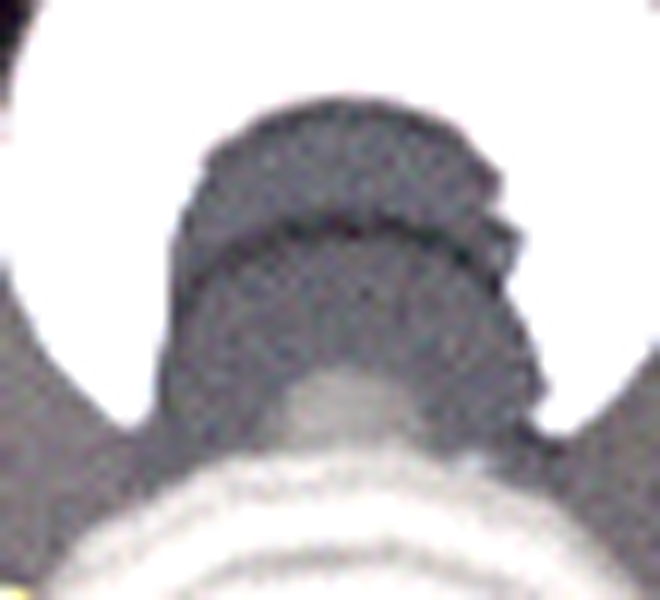

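```bash
python3 - <<'E'
from h import *
import pickle
c=pickle.load(open("w6.pkl","rb"))
f=lambda x,y,z:onz(c,(x/12+295-.46,y/12+225-.46),z)[:2]
q=lambda p,z:((p[0]-295+.46)*12,(p[1]-225+.46)*12)
rod=np.array([.5143,.2217])
for z in (.0675,.0625,.0455,.0405):
  print(z,"centre px",q(proj(c,(*rod,z)),0),"left/right",q(proj(c,(rod[0]-.0105,rod[1],z)),0)[0],q(proj(c,(rod[0]+.0105,rod[1],z)),0)[0],"top",q(proj(c,(rod[0],rod[1]+.0105,z)),0)[1])
for n,p,z in (("up",(545,395),.0675),("up",(530,425),.0675),("up",(545,395),.0625),("lo",(500,185),.0455),("lo",(490,210),.0455),("lo",(520,240),.0455),("lo",(515,265),.0455),("lo",(520,240),.0405),("lo",(510,275),.0405)):
    d=f(*p,z)-rod; print(n,p,z,np.linalg.norm(d).round(4),np.arctan2(d[1],d[0]).round(3))
E
```

```text
0.0675 centre px (np.float64(341.6062817168322), np.float64(438.3570304694349)) left/right 126.3628118154559 556.5526040270827 top 232.83928565189527
0.0625 centre px (np.float64(341.8389515861861), np.float64(404.61048553753494)) left/right 130.86297052513422 552.5294429197909 top 202.78694738533275
0.0455 centre px (np.float64(342.56542022343524), np.float64(299.24314005138876)) left/right 144.91309067088972 539.9671582057174 top 109.05347171115048
0.0405 centre px (np.float64(342.7619548424625), np.float64(270.73766845720695)) left/right 148.71392234697967 536.5684460460525 top 83.72120296678192
up (545, 395) 0.0675 0.0101 0.286
up (530, 425) 0.0675 0.0092 0.138
up (545, 395) 0.0625 0.0101 0.113
lo (500, 185) 0.0455 0.0104 0.715
lo (490, 210) 0.0455 0.0092 0.63
lo (520, 240) 0.0455 0.0099 0.401
lo (515, 265) 0.0455 0.0093 0.269
lo (520, 240) 0.0405 0.0097 0.243
lo (510, 275) 0.0405 0.009 0.037
```

```bash
python3 -m inch '0 0 0 0.12 0.1;0 0 0 0.12 0.1;0 0 0 0.12 0.1;0 0 0 0.12 0.1;0 0 -8 0.12 0.1;0 0 -12 0.12 0.1;0 0 -10 0 0.1;0 0 0 0 0.1'; cat > st.py <<'E'
from h import *
s=readout.observe();M=R.from_euler('xyz',s["tool_rot"]).as_matrix();ph=np.arctan2(M[1,1],M[0,1])
print("t",round(s["time"],2),"tcp",(s["tool_pos"]*1e3).round(2),"under",round(s["tool_pos"][2]*1e3-202.8,2),"tang",round(ph-1.286,3),"F",s["contact_force"].round(2),"T",s["torque"].round(3))
E
python3 st.py; python3 - <<'E'
from h import *
import pickle
s=cam("side");pickle.dump(s,open("s7.pkl","wb"));crop(s,230,310,75,75,10,"s7.png")
c=cam("wrist");crop(c,270,220,110,90,7,"w7c.png")
E
```

```text
time: 7.17
tool_pos: [0.5144, 0.2229, 0.2799]
tool_rot: [-2.08, 1.567, -2.874]
contact_force: [-0.7, -0.1, -1.2]
opening: 0.0299
t 7.17 tcp [514.35 222.88 279.88] under 77.08 tang -0.508 F [-0.66 -0.1  -1.23] T [-0.115  0.025  0.005]
```

View pics/s7.png

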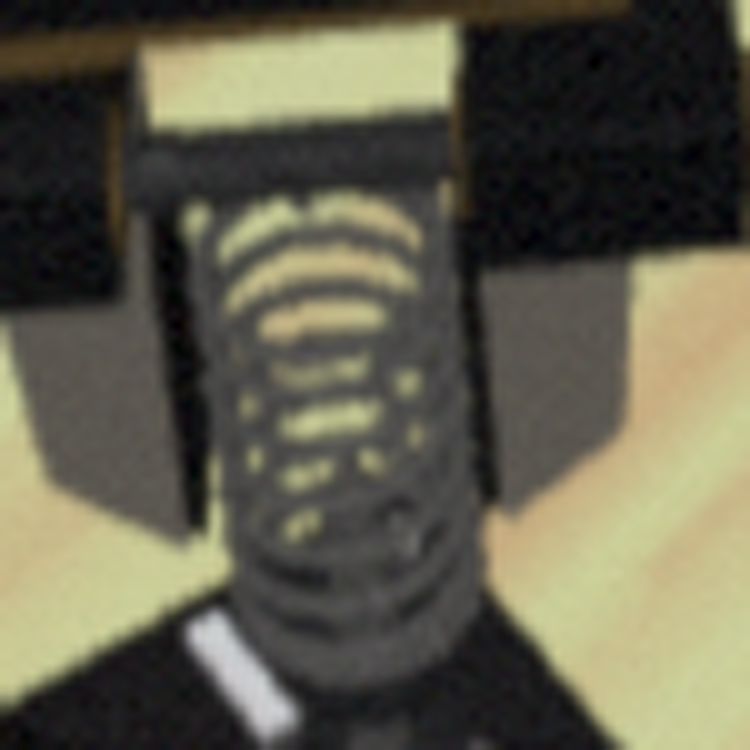

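View pics/w7c.png

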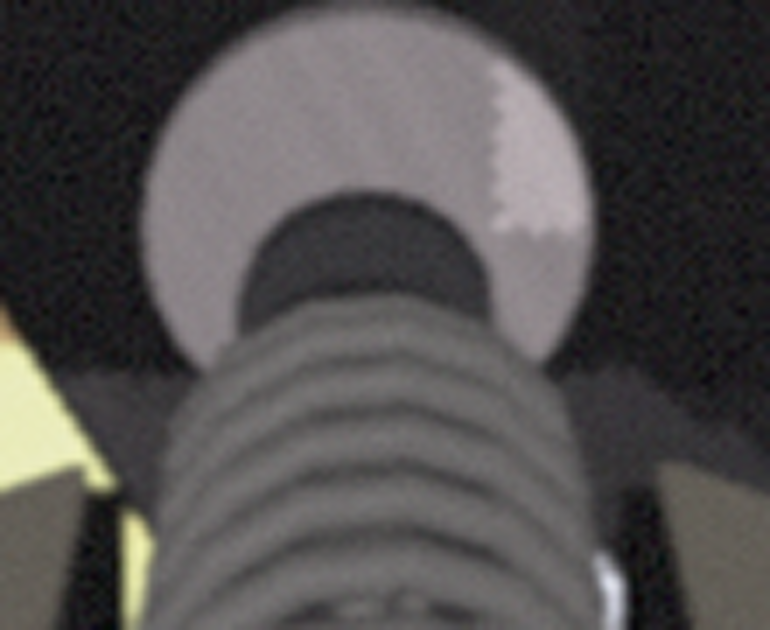

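```bash
python3 -m inch '0 0 -3 0 0.1;0 0 -3 0 0.1;0 0 0 0 0.1'|sed -n 2,4p;python3 st.py; python3 -m inch '0 0 -2 0 0.1;0 0 0 0 0.1'>/dev/null; python3 st.py;  python3 -m inch '0 0 -1 0 0.1;0 0 0 0 0.1'>/dev/null; python3 st.py;python3 -m inch '0 0 -1 0 0.1;0 0 0 0 0.1'>/dev/null; python3 st.py
```

```text
tool_pos: [0.5148, 0.2231, 0.2755]
tool_rot: [-2.101, 1.571, -2.891]
contact_force: [0.4, -0.2, -1.0]
t 7.52 tcp [514.85 223.11 275.52] under 72.72 tang -0.506 F [ 0.38 -0.19 -1.04] T [-0.052 -0.    -0.02 ]
t 7.68 tcp [514.86 223.1  273.57] under 70.77 tang -0.505 F [ 0.09  0.6  -0.5 ] T [-0.083 -0.004  0.003]
t 7.85 tcp [514.91 223.11 272.65] under 69.85 tang -0.505 F [ 0.58 -0.59 -1.16] T [-0.066  0.054  0.001]
t 8.02 tcp [514.88 223.11 271.66] under 68.86 tang -0.505 F [ 0.48  0.12 -1.43] T [-0.099 -0.035  0.017]
```

```bash
for i in 1; do python3 -m inch '0 0 -1 0 0.1;0 0 0 0 0.1'>/dev/null; python3 st.py; python3 -m inch '0 0 -1 0 0.1;0 0 0 0 0.1'>/dev/null; python3 st.py; python3 -m inch '0 0 -1 0 0.1;0 0 0 0 0.1'>/dev/null; python3 st.py; python3 -m inch '0 0 -0.7 0 0.1;0 0 0 0 0.1'>/dev/null; python3 st.py; done
```

```text
t 8.18 tcp [514.88 223.12 270.58] under 67.78 tang -0.505 F [-1.52  0.2  -1.03] T [-0.128 -0.017  0.011]
t 8.35 tcp [514.85 223.08 269.58] under 66.78 tang -0.505 F [-0.11 -0.62 -1.37] T [-0.123  0.    -0.006]
t 8.52 tcp [514.86 223.08 268.56] under 65.76 tang -0.505 F [-0.06  0.11 -1.87] T [-0.042  0.057 -0.016]
t 8.68 tcp [514.89 223.09 267.93] under 65.13 tang -0.505 F [ 0.1  -0.15 -1.22] T [-0.126 -0.001 -0.002]
```

```bash
python3 -m inch '0 0 -1 0 0.1;0 0 0 0 0.1'>/dev/null; python3 st.py; python3 -m inch '0 0 -1 0 0.1;0 0 0 0 0.1'>/dev/null; python3 st.py; python3 - <<'E'
from h import *
import pickle
s=cam("side");pickle.dump(s,open("s8.pkl","wb"));crop(s,230,310,75,75,10,"s8.png")
E
```

```text
t 8.85 tcp [514.88 223.1  266.88] under 64.08 tang -0.505 F [-0.21 -0.96  0.02] T [-0.097  0.023 -0.064]
t 9.02 tcp [514.86 223.11 265.86] under 63.06 tang -0.505 F [-0.74 -0.05 -0.97] T [-0.121  0.05   0.043]
```

View pics/s8.png

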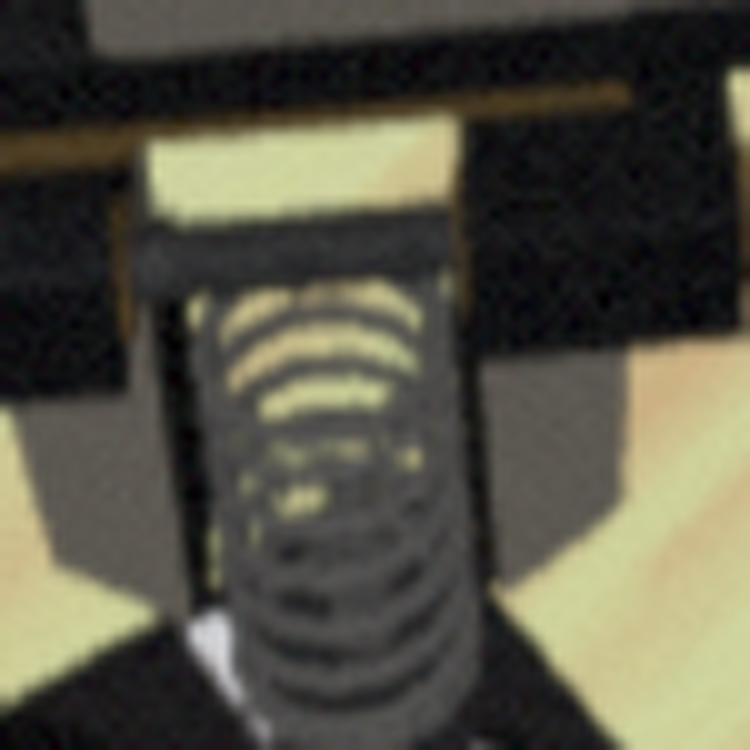

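```bash
python3 - <<'E'
from h import *
import pickle
s=pickle.load(open("s8.pkl","rb"));crop(s,225,330,75,70,10,"s8b.png")
g=lambda u:((u[0]-225+.45)*10,(u[1]-330+.45)*10)
p=np.array([.5147,.2229,0])
for u in (.063,.0675):
  xs=np.array([proj(s,p+np.array([.015*np.cos(a),.015*np.sin(a),u])) for a in np.linspace(0,6.28,90)]);print(u,"bottom edge",g((xs[:,0].mean(),xs[:,1].max())))
  xs=np.array([proj(s,p+np.array([.015*np.cos(a),.015*np.sin(a),u+.06])) for a in np.linspace(0,6.28,90)]);print(u,"top edge",g((xs[:,0].mean(),xs[:,1].min())))
s7=pickle.load(open("s7.pkl","rb"))
for u in (.0771,):
  xs=np.array([proj(s7,p+np.array([.015*np.cos(a),.015*np.sin(a),u])) for a in np.linspace(0,6.28,90)]);print("s7 bottom",(xs[:,1].max()-310+.45)*10,"obs 695")
E
```

```text
0.063 bottom edge (np.float64(407.9716047109731), np.float64(561.2550258252527))
0.063 top edge (np.float64(370.1301047253305), np.float64(15.587994591684946))
0.0675 bottom edge (np.float64(405.2956101464339), np.float64(537.7624224841254))
0.0675 top edge (np.float64(367.09118173172965), np.float64(-11.107626381688533))
s7 bottom 686.8959968170294 obs 695
```

View pics/s8b.png

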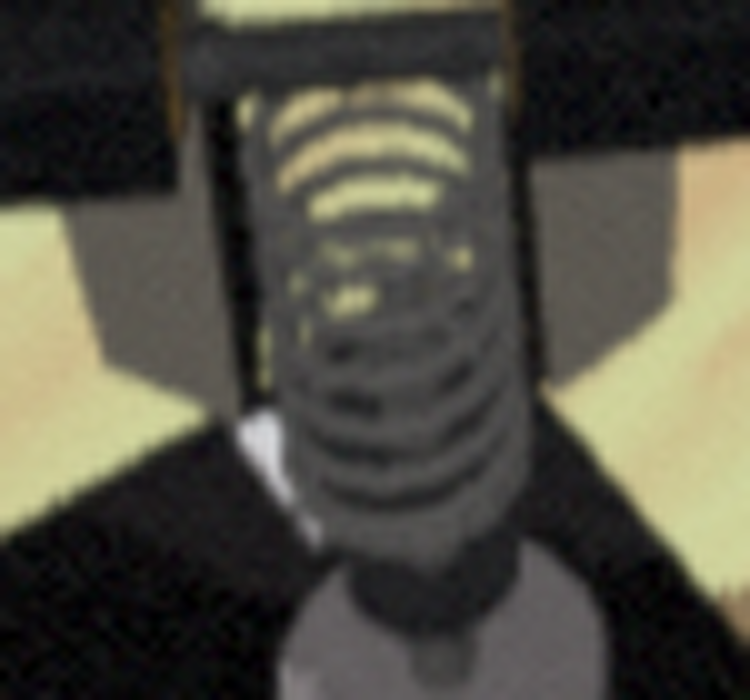

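```bash
python3 -m inch '0 0 -1.5 0 0.1;0 0 0 0 0.1'>/dev/null; python3 st.py; python3 -m inch '0 0 -1.5 0 0.1;0 0 0 0 0.1'>/dev/null; python3 st.py;python3 -m inch '0 0 -1.5 0 0.1;0 0 0 0 0.1'>/dev/null; python3 st.py;python3 -m inch '0 0 -1.5 0 0.1;0 0 0 0 0.1'>/dev/null; python3 st.py
```

```text
t 9.23 tcp [514.85 223.12 264.3 ] under 61.5 tang -0.505 F [ 0.75  0.4  -0.32] T [-0.063 -0.02  -0.052]
t 9.4 tcp [514.86 223.11 262.79] under 59.99 tang -0.505 F [ 0.56 -0.4  -0.56] T [0.016 0.008 0.034]
t 9.57 tcp [514.85 223.13 261.25] under 58.45 tang -0.505 F [ 0.41  1.07 -0.48] T [-0.026 -0.015 -0.022]
t 9.73 tcp [514.85 223.14 259.79] under 56.99 tang -0.505 F [ 0.19 -0.21 -0.77] T [-0.039 -0.02  -0.067]
```

```bash
python3 -m inch '0 0 0 0.12 0.1;0 0 0 0.12 0.1;0 0 0 0.12 0.1;0 0 0 0.12 0.1;0 0 0 0 0.1'>/dev/null; python3 st.py; python3 -m inch '0 0 -2 0.12 0.1;0 0 -2 0.12 0.1;0 0 -2 0.12 0.1;0 0 -1 0.08 0.1;0 0 0 0 0.1'>/dev/null; python3 st.py
```

```text
t 10.15 tcp [514.91 223.14 260.02] under 57.22 tang -0.02 F [ 1.01 -0.26 -0.44] T [-0.02   0.046  0.023]
t 10.57 tcp [514.69 222.82 252.73] under 49.93 tang 0.414 F [-1.05 -2.5  -1.97] T [-0.396  0.2   -0.002]
```

```bash
python3 -m inch '0 0 0 0 0.1;0 0 0 0 0.1'>/dev/null; python3 st.py; python3 -m inch '0 0 -1 0 0.1;0 0 0 0 0.1'>/dev/null; python3 st.py; python3 -m inch '0 0 -1 0 0.1;0 0 0 0 0.1'>/dev/null; python3 st.py
```

```text
t 10.73 tcp [514.74 222.84 252.8 ] under 50.0 tang 0.411 F [-1.03 -3.34 -1.96] T [-0.524  0.269 -0.059]
t 10.9 tcp [514.81 222.85 252.01] under 49.21 tang 0.413 F [-2.03 -4.45  0.66] T [-0.83   0.381  0.025]
t 11.07 tcp [514.8  222.86 251.08] under 48.28 tang 0.414 F [-2.3  -5.18  0.64] T [-0.899  0.406  0.007]
```

```bash
python3 -m inch '-0.5 -0.7 0 0 0.1;0 0 0 0 0.1'>/dev/null; python3 st.py; python3 -m inch '-0.4 -0.6 0 0 0.1;0 0 0 0 0.1'>/dev/null; python3 st.py; python3 - <<'E'
from h import *
import pickle
s=cam("side");pickle.dump(s,open("s9.pkl","wb"));crop(s,220,330,90,80,8,"s9.png")
c=cam("wrist");crop(c,270,220,110,130,6,"w9c.png")
E
```

```text
t 11.23 tcp [514.48 222.5  251.15] under 48.35 tang 0.414 F [-1.28 -1.38 -1.05] T [-0.42   0.167 -0.03 ]
t 11.4 tcp [514.17 222.12 251.16] under 48.36 tang 0.415 F [ 0.35  0.33 -1.69] T [0.044 0.024 0.015]
```

View pics/s9.png

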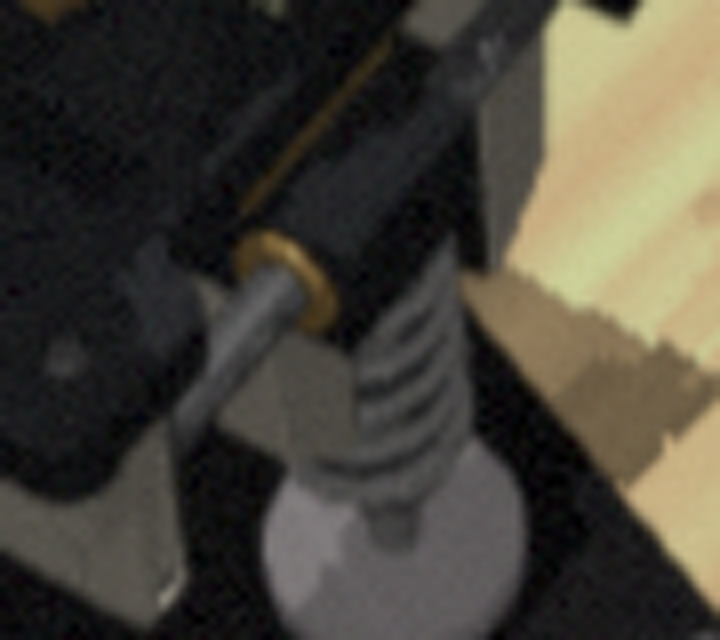

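View pics/w9c.png

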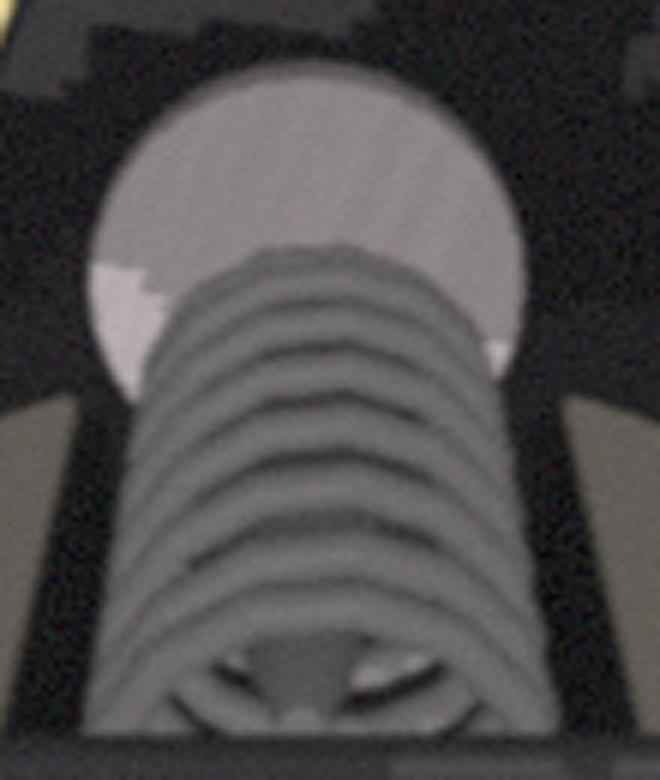

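```bash
python3 - <<'E'
from h import *
import pickle
s=pickle.load(open("s9.pkl","rb"))
g=lambda u:((u[0]-220+.45)*8,(u[1]-330+.45)*8)
def edge(c,r,z):
  xs=np.array([proj(s,np.array([c[0]+r*np.cos(a),c[1]+r*np.sin(a),z])) for a in np.linspace(0,6.28,180)]); return g((xs[:,0].min(),0))[0],g((xs[:,0].max(),0))[0],g((0,xs[:,1].max()))[1]
for u in (.0483,.044,.040): print(u,edge((.5142,.2221),.015,u))
print("collar",edge((.5143,.2217),.0105,.0405),edge((.5143,.2217),.0105,.0455),"seat",edge((.5143,.2217),.02,.02))
im=s["color"][365:405,250:300,::-1].astype(float)
cv2.imwrite("pics/s9e.png",cv2.resize(np.clip((im-15)*2.2,0,255).astype(np.uint8),None,fx=14,fy=14,interpolation=cv2.INTER_CUBIC))
E
```

```text
0.0483 (np.float64(279.2569569836129), np.float64(480.823229823715), np.float64(507.3167595826113))
0.044 (np.float64(281.6341294026573), np.float64(482.3235800424951), np.float64(524.579638668))
0.04 (np.float64(283.8270592827597), np.float64(483.7076821229954), np.float64(540.5022820839619))
collar (np.float64(315.01364670450187), np.float64(454.9160250444162), np.float64(510.04884675039887)) (np.float64(312.42832863026854), np.float64(453.0398412372084), np.float64(490.0840059724693)) seat (np.float64(263.09937710265706), np.float64(524.2599035956802), np.float64(645.4322668483375))
```

View pics/s9e.png

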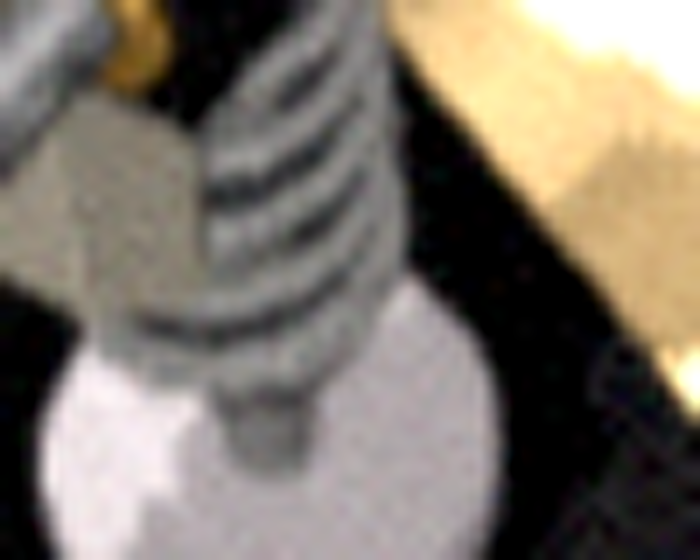

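```bash
python3 -m inch '-0.5 -0.6 0 0 0.1;0 0 -1 0 0.1;0 0 0 0 0.1'>/dev/null; python3 st.py; python3 -m inch '0 0 -1 0 0.1;0 0 0 0 0.1'>/dev/null; python3 st.py; python3 -m inch '0 0 -1 0 0.1;0 0 0 0 0.1'>/dev/null; python3 st.py
```

```text
t 11.75 tcp [513.47 221.26 249.88] under 47.08 tang 0.415 F [ 0.14 -0.05 -0.86] T [-0.02  -0.035  0.028]
t 11.92 tcp [513.55 221.26 248.92] under 46.12 tang 0.415 F [1.4  0.12 0.2 ] T [ 0.064 -0.015  0.039]
t 12.08 tcp [513.56 221.24 248.12] under 45.32 tang 0.415 F [-0.08 -0.59  1.44] T [ 0.055  0.052 -0.003]
```

```bash
python3 -m inch '0 0 -1 0 0.1;0 0 0 0 0.1'>/dev/null; python3 st.py; python3 -m inch '0 0 -1 0 0.1;0 0 0 0 0.1'>/dev/null; python3 st.py
```

```text
t 12.25 tcp [513.54 221.25 247.19] under 44.39 tang 0.415 F [-0.24 -1.53  3.28] T [ 0.08   0.093 -0.037]
t 12.42 tcp [513.54 221.26 246.18] under 43.38 tang 0.415 F [-0.83 -0.7   5.12] T [ 0.065  0.109 -0.059]
```

```bash
python3 -m inch '0 0 0 0.04 0.1;0 0 0 0 0.1'>/dev/null; python3 st.py; python3 -m inch '0 0 0 0.04 0.1;0 0 0 0 0.1'>/dev/null; python3 st.py; python3 -m inch '0 0 0 0.04 0.1;0 0 0 0 0.1'>/dev/null; python3 st.py;python3 -m inch '0 0 0 0.04 0.1;0 0 0 0 0.1'>/dev/null; python3 st.py
```

```text
t 12.58 tcp [513.62 221.1  246.29] under 43.49 tang 0.457 F [-0.57 -0.22  3.79] T [-0.17   0.137  0.037]
t 12.75 tcp [513.71 220.99 246.25] under 43.45 tang 0.496 F [-0.66 -2.13  3.83] T [-0.41  -0.018  0.012]
t 12.92 tcp [513.72 221.01 246.25] under 43.45 tang 0.535 F [-0.26 -2.3   4.18] T [-0.393 -0.084 -0.018]
t 13.08 tcp [513.71 221.11 246.21] under 43.41 tang 0.574 F [ 0.01 -1.51  4.48] T [-0.247 -0.092 -0.008]
```

```bash
python3 -m inch '0 0 0 -0.05 0.1;0 0 0 -0.05 0.1;0 0 0 -0.05 0.1;0 0 0 0 0.1'>/dev/null; python3 st.py; for k in 1; do python3 -m inch '0 0 0 -0.05 0.1;0 0 0 0 0.1'>/dev/null; python3 st.py; python3 -m inch '0 0 0 -0.05 0.1;0 0 0 0 0.1'>/dev/null; python3 st.py; python3 -m inch '0 0 0 -0.05 0.1;0 0 0 0 0.1'>/dev/null; python3 st.py; python3 -m inch '0 0 0 -0.05 0.1;0 0 0 0 0.1'>/dev/null; python3 st.py; done
```

```text
t 13.42 tcp [513.41 221.65 246.13] under 43.33 tang 0.421 F [0.32 2.01 3.86] T [ 0.32   0.121 -0.017]
t 13.58 tcp [513.42 221.62 246.12] under 43.32 tang 0.373 F [-0.22  1.28  4.45] T [0.417 0.085 0.011]
t 13.75 tcp [513.47 221.51 246.11] under 43.31 tang 0.325 F [-0.47  1.41  4.8 ] T [0.429 0.105 0.001]
t 13.92 tcp [513.51 221.44 246.13] under 43.33 tang 0.276 F [-1.05  2.16  4.71] T [0.382 0.041 0.032]
t 14.08 tcp [513.52 221.39 246.11] under 43.31 tang 0.226 F [0.54 1.85 2.49] T [ 0.464  0.071 -0.022]
```

```bash
python3 -m inch '0 0 0 0 0.1;0 0 0 0 0.1'>/dev/null; python3 st.py;  python3 -m inch '0 0 0 -0.04 0.1;0 0 0 0 0.1'>/dev/null; python3 st.py
```

```text
t 14.25 tcp [513.53 221.3  246.09] under 43.29 tang 0.228 F [-1.26  2.19  4.07] T [0.517 0.059 0.029]
t 14.42 tcp [513.55 221.24 246.06] under 43.26 tang 0.185 F [-0.21  2.32  3.23] T [ 0.4   -0.031  0.057]
```

```bash
for k in 1; do python3 -m inch '0 0 0 -0.05 0.1;0 0 0 0 0.1'>/dev/null; python3 st.py; python3 -m inch '0 0 0 -0.05 0.1;0 0 0 0 0.1'>/dev/null; python3 st.py; python3 -m inch '0 0 0 -0.05 0.1;0 0 0 0 0.1'>/dev/null; python3 st.py; python3 -m inch '0 0 0 -0.05 0.1;0 0 0 0 0.1'>/dev/null; python3 st.py; done
```

```text
t 14.58 tcp [513.4  220.91 245.59] under 42.79 tang 0.136 F [ 0.34 -0.8  -1.06] T [-0.097 -0.045 -0.02 ]
t 14.75 tcp [513.24 220.83 245.29] under 42.49 tang 0.086 F [-0.14  0.1  -0.97] T [0.048 0.04  0.048]
t 14.92 tcp [513.29 220.93 245.44] under 42.64 tang 0.036 F [-0.56 -0.93  0.05] T [-0.014  0.004 -0.   ]
t 15.08 tcp [513.38 221.03 245.64] under 42.84 tang -0.013 F [ 0.59 -0.04 -0.47] T [0.043 0.002 0.026]
```

```bash
python3 -m inch '0 0 0 0.09 0.1;0 0 0 0 0.1'>/dev/null; python3 st.py; python3 -m inch '0 0 -1 0 0.1;0 0 0 0 0.1'>/dev/null; python3 st.py; python3 -m inch '0 0 -1 0 0.1;0 0 0 0 0.1'>/dev/null; python3 st.py; python3 -m inch '0 0 -1 0 0.1;0 0 0 0 0.1'>/dev/null; python3 st.py
```

```text
t 15.25 tcp [513.42 221.08 245.8 ] under 43.0 tang 0.082 F [-0.25  0.33 -1.07] T [-0.018 -0.039 -0.014]
t 15.42 tcp [513.43 221.16 244.78] under 41.98 tang 0.075 F [ 0.31 -0.25 -1.47] T [ 0.064  0.043 -0.043]
t 15.58 tcp [513.44 221.17 243.82] under 41.02 tang 0.075 F [-0.92  0.04 -1.04] T [ 0.036 -0.047 -0.038]
t 15.75 tcp [513.45 221.22 242.87] under 40.07 tang 0.075 F [ 0.05  0.21 -0.56] T [ 0.032 -0.039 -0.003]
```

```bash
python3 -m inch '0 0 -1.5 0 0.1;0 0 -1.5 0 0.1;0 0 0 0 0.1'>/dev/null; python3 st.py; python3 -m inch '0 0 -2 0 0.1;0 0 -2 0 0.1;0 0 0 0 0.1'>/dev/null; python3 st.py; python3 -m inch '0 0 -2 0 0.1;0 0 -2 0 0.1;0 0 0 0 0.1'>/dev/null; python3 st.py
```

```text
t 16.0 tcp [513.41 221.18 239.68] under 36.88 tang 0.075 F [-0.02 -0.37 -1.48] T [-0.022  0.013  0.002]
t 16.25 tcp [513.35 221.18 235.56] under 32.76 tang 0.075 F [ 0.41  0.35 -1.45] T [-0.058 -0.004  0.028]
t 16.5 tcp [513.36 221.2  231.57] under 28.77 tang 0.075 F [ 0.03 -1.08 -0.97] T [-0.032  0.016  0.04 ]
```

```bash
python3 -m inch '0 0 -2 0 0.1;0 0 -2 0 0.1;0 0 0 0 0.1'>/dev/null; python3 st.py; python3 -m inch '0 0 -1.5 0 0.1;0 0 -1 0 0.1;0 0 0 0 0.1'>/dev/null; python3 st.py; python3 -m inch '0 0 -1 0 0.1;0 0 0 0 0.1'>/dev/null; python3 st.py
```

```text
t 16.75 tcp [513.38 221.18 227.62] under 24.82 tang 0.075 F [-0.55  0.27 -0.93] T [-0.054 -0.003 -0.033]
t 17.0 tcp [513.45 221.21 225.33] under 22.53 tang 0.075 F [ 0.56 -0.11 -1.05] T [-0.01  -0.018  0.028]
t 17.17 tcp [513.48 221.2  224.41] under 21.61 tang 0.075 F [-0.6  -1.   -0.45] T [ 0.021  0.011 -0.039]
```

```bash
python3 -m inch '0 0 -1 0 0.1;0 0 0 0 0.1'>/dev/null; python3 st.py; python3 -m inch '0 0 -1 0 0.1;0 0 0 0 0.1'>/dev/null; python3 st.py; python3 -m inch '0 0 -1 0 0.1;0 0 0 0 0.1;0 0 0 0 0.1'>/dev/null; python3 st.py; python3 - <<'E'
from h import *
s=cam("side");crop(s,220,330,100,80,8,"s10.png")
E
```

```text
t 17.33 tcp [513.58 221.24 223.56] under 20.76 tang 0.075 F [ 0.26  0.6  -0.73] T [-0.002 -0.066  0.   ]
t 17.5 tcp [513.53 221.25 222.64] under 19.84 tang 0.075 F [-0.75 -0.8   2.4 ] T [-0.016  0.065 -0.04 ]
t 17.75 tcp [513.54 221.25 221.75] under 18.95 tang 0.075 F [-0.15 -1.08  3.46] T [-0.     0.165 -0.02 ]
```

View pics/s10.png

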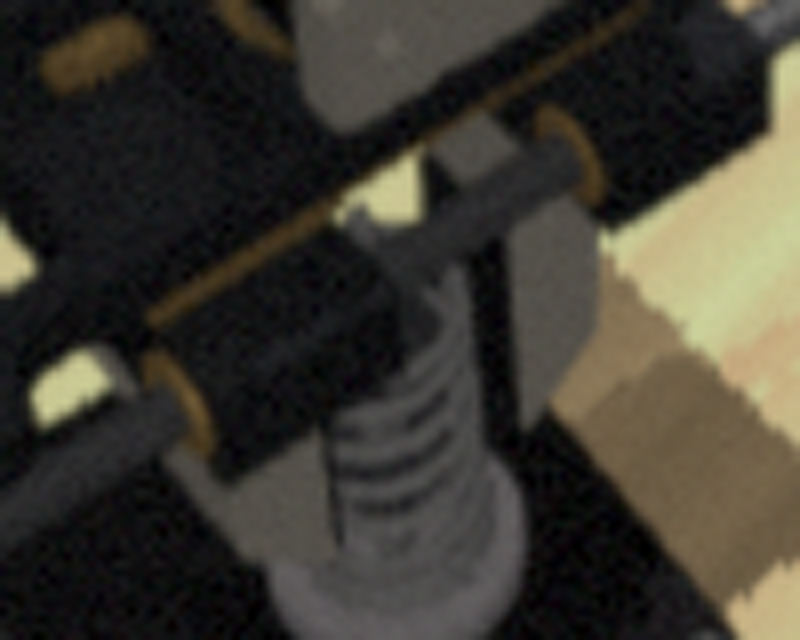

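```bash
python3 -m inch '0 0 0.7 0 0.1;0 0 0 0 0.1;0 0 0 0 0.1'>/dev/null; python3 st.py; python3 -m inch '0 0 0 0 0.5;0 0 0 0 0.5;0 0 0 0 0.5;0 0 0 0 0.5;0 0 0 0 0.5;0 0 0 0 0.5'; python3 - <<'E'
from h import *
s=cam("side");crop(s,220,330,100,80,8,"s11.png")
E
```

```text
t 18.05 tcp [513.55 221.24 222.32] under 19.52 tang 0.075 F [-0.41 -0.08  3.15] T [0.027 0.069 0.045]
time: 18.55
tool_pos: [0.5135, 0.2212, 0.2221]
tool_rot: [-3.016, 1.571, 3.058]
contact_force: [-0.6, -0.5, 0.5]
opening: 0.0457
```

View pics/s11.png

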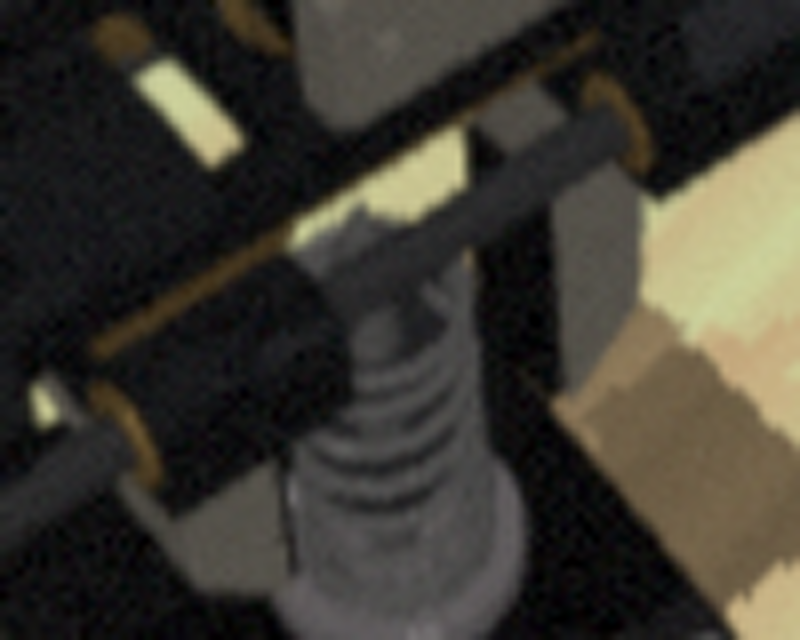

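Fingers open and the spring stays upright. I'll open slightly more and lift straight up.

```bash
python3 -m inch '0 0 0 0 0.6;0 0 0 0 0.6;0 0 5 0 0.6;0 0 15 0 0.6;0 0 30 0 0.6;0 0 35 0 0.6;0 0 35 0 0.6;0 0 35 0 0.6'; python3 -m inch '-30 0 10 0 0.6;-40 0 0 0 0.6;-40 0 0 0 0.6;-40 0 0 0 0.6;0 0 0 0 0.6;0 0 0 0 0.6';python3 - <<'E'
from h import *
import pickle
s=cam("side");t=cam("top");pickle.dump((t,s),open("fin.pkl","wb"));crop(s,210,330,100,80,8,"s12.png");crop(t,130,250,100,80,8,"t12.png")
cv2.imwrite("pics/t12f.png",t["color"][:,:,::-1])
E
```

```text
time: 19.27
tool_pos: [0.5131, 0.2211, 0.3793]
tool_rot: [1.212, 1.571, 1.002]
contact_force: [0.5, 0.0, -0.2]
opening: 0.0555
time: 19.77
tool_pos: [0.3618, 0.2212, 0.3881]
tool_rot: [0.63, 1.57, 0.422]
contact_force: [1.4, -0.4, 0.4]
opening: 0.0554
```

View pics/s12.png

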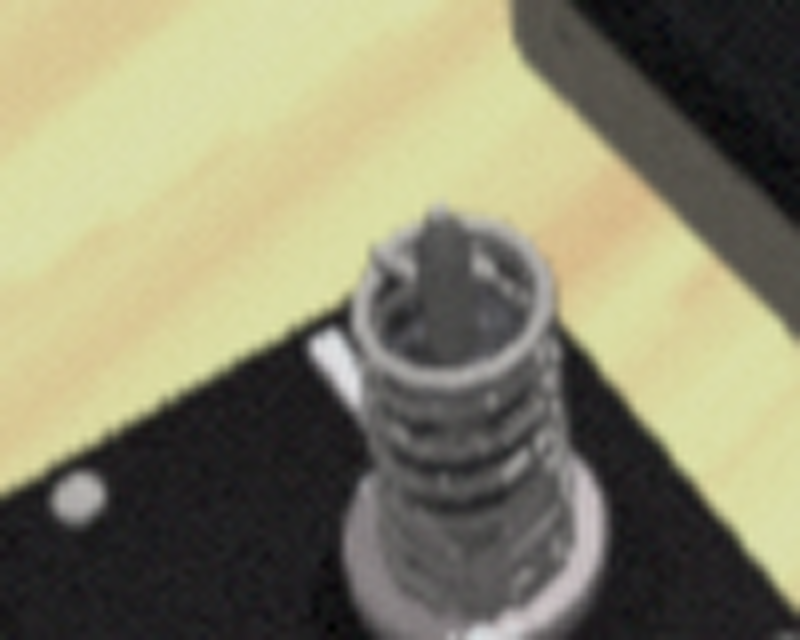

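View pics/t12f.png

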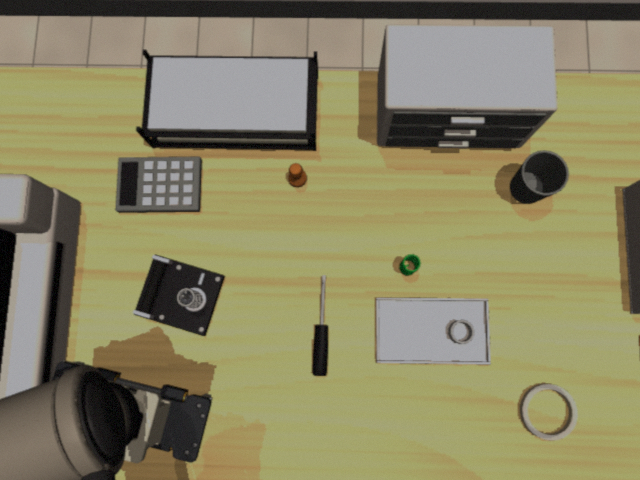

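```bash
python3 - <<'E'
from h import *
import pickle
t,s=pickle.load(open("fin.pkl","rb")); crop(t,165,270,55,50,14,"t12.png")
rod=(.5143,.2217)
for z in (.080,.077,.083):
  xs=np.array([proj(s,np.array([rod[0]+.015*np.cos(a),rod[1]+.015*np.sin(a),z])) for a in np.linspace(0,6.28,180)])
  print(z,(xs.min(0)-[210,330]+.45)*8,(xs.max(0)-[210,330]+.45)*8)
print("obs 352 213 553 388 ; axis at rim", onz(s,(452/8+210-.45,300/8+330-.45),.0785))
E
```

```text
0.08 [342.52330239 202.82763603] [550.69072831 372.96422264]
0.077 [344.29013053 215.73911276] [551.80430375 385.84951315]
0.083 [340.74537765 189.83680335] [549.57018192 359.99656329]
obs 352 213 553 388 ; axis at rim [0.5129061  0.22224188 0.0785    ]
```

View pics/t12.png

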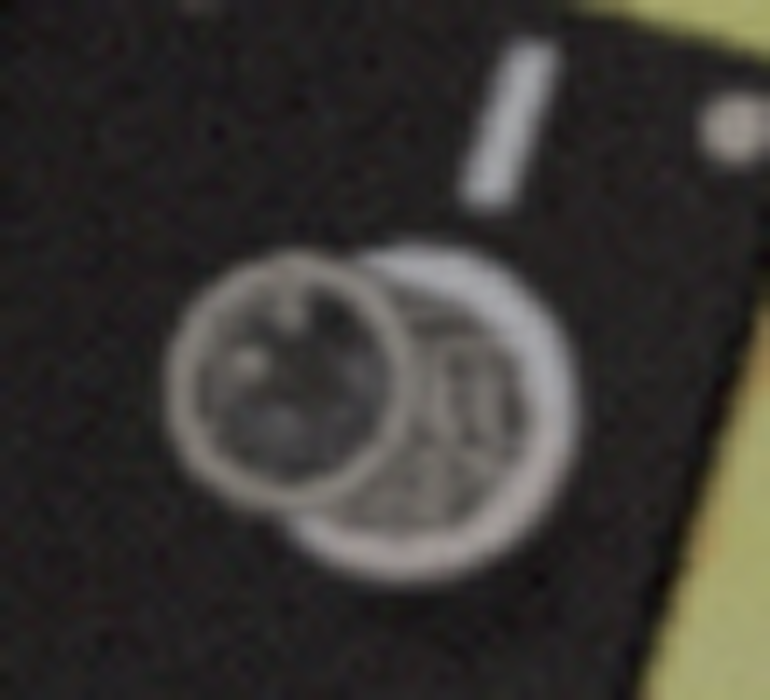

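```bash
python3 - <<'E'
from h import *
import pickle
t,s=pickle.load(open("fin.pkl","rb"))
f=lambda x,y,z:onz(t,(x/14+165-.46,y/14+270-.46),z)
print("rim",f(288,382,.0785),"tip",f(245,358,.098),"seat",f(412,413,.02))
p,e=tri((t,(288/14+165-.46,382/14+270-.46)),(s,(452/8+210-.45,300/8+330-.45)));print("rim tri",p,e)
p,e=tri((t,(245/14+165-.46,358/14+270-.46)),(s,(440/8+210-.45,213/8+330-.45)));print("tip tri",p,e)
E
```

```text
rim [0.51424482 0.22084359 0.0785    ] tip [0.51551152 0.22087866 0.098     ] seat [0.51479981 0.22042017 0.02      ]
rim tri [0.51423978 0.22127185 0.07645442] [np.float64(0.10647976541112222), np.float64(0.14884053080958679)]
tip tri [0.51526625 0.2212193  0.09559078] [np.float64(0.3145500204345093), np.float64(0.4394034306017879)]
```

```bash
python3 -c "
from cell import workorder; print(workorder.hand_in())"
```

```text
the job is handed in; nothing more can be done
None
```

The long spring is on the rod, home on the seat and released. I handed the job in at about 20 s of the 69 s allowed; no verdict was reported.

- **Upper collar:** the lower tang dropped straight through its notch, with no twisting needed.
- **Sideways rub:** just above the lower collar the force read about 5 N sideways. Shifting the tool 1–2 mm cleared it.
- **Lower collar:** the tang snagged there. I twisted under a light push, a reading of about 4–5 N, until it fell into the notch.
- **Seating:** the spring met the seat at the expected height. I eased the push to about 3 N, opened the fingers, lifted straight up and moved the arm aside.

**Last checks:**
- **Height:** the top camera and side camera together put the spring's rim at 76.5 mm. The same views read the rod tip at 95.6 mm, though it is 98 mm, so the corrected rim height is about 78.9 mm. The rim should be near 78.5 mm, so the spring is home.
- **Position:** its axis is within about 1 mm of the rod's in both views, and it looks upright.
- **Force:** the highest wrist force I read during threading was about 5–6 N.
- **Other objects:** in the last top view the short spring, screwdriver, stamp and green look-alike stood where they were at the start. The arm was touching nothing.

**What disagreed:** my first reading of the upper notch from the wrist picture, about 0.5 rad off, was wrong. It was a shadow, and the way the tang went through corrected it. My picture reading of the lower notch was also about 0.3 rad off, and the twist found the right place.

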